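Load instrument keys into the spray tray with self-closing tweezers

TASK

Using the self-closing tweezers, and without touching any key with the fingers, move every metal instrument key from the black pad into the dark steel spray tray so that each lies flat on the tray's floor. Once all are in, press the cleaner canister's cap fully down and let it come up again. Leave the tweezers standing in their wooden holder and all the other things on the bench where they are.

Things in the scene. Friction and masses are not known exactly. Their poses are not given: they have to be found in the camera images.
- key_a: bare metal wind-instrument key, may be absent: straight bar 70 mm long (x), 10 wide (y), 12 tall, with a 26 mm round pad cup at +x and a 24 x 20 mm flat touch piece at -x, all 10 to 12 mm tall. Lies flat on the black pad at first. Origin: underside, middle of the bar, near its balance point; reaches 58 mm to +x, 57 mm to -x. 35 to 70 g.
- key_b: bare metal wind-instrument key, may be absent: straight bar 80 mm long (x), 10 wide (y), 12 tall, with a 22 mm round pad cup at +x and a 20 mm round disc at -x, all 10 to 12 mm tall. Lies flat on the black pad at first. Origin: underside, middle of the bar, near its balance point; reaches 59 mm to +x, 58 mm to -x. 35 to 70 g.
- key_c: bare metal wind-instrument key, may be absent: straight bar 76 mm long (x), 10 wide (y), 12 tall, with a 24 mm round pad cup at +x and a 12 x 26 mm cross bar at -x, all 10 to 12 mm tall. Lies flat on the black pad at first. Origin: underside, middle of the bar, near its balance point; reaches 59 mm to +x, 49 mm to -x. 35 to 70 g.
- key_d: bare metal wind-instrument key, may be absent: straight bar 68 mm long (x), 10 wide (y), 12 tall, with a 20 mm round pad cup at +x and a 24 x 20 mm flat touch piece at -x, all 10 to 12 mm tall. Lies flat on the black pad at first. Origin: underside, middle of the bar, near its balance point; reaches 51 mm to +x, 56 mm to -x. 35 to 70 g.
- tweezers: steel self-closing tweezers, 118 mm tall, 130 g, standing tips down in a wooden holder. Origin: midway between the shut tips, at their lowest point; z up to the handles, y the way the jaws open, x across; alike after a half turn about z. They stand by themselves in the holder, or clamped on a key that lies flat. A rigid central spine has a pivoted arm (handle above, jaw below) on each y side.
- handles (a point): point between the two handles, 98 mm above the tips. Handles: 18 mm wide in x, from 62 mm (pivots) to 117 mm above the tips, leaning outward, 50 mm over both at the top when shut. Squeezing them together along y here (about 17 N) to their stop, where they stand upright and parallel, 22 mm over both, opens the jaws; letting go shuts the jaws by spring.
- spine (a point): point on the tweezers' rigid central spine, 95 mm above the tips. The spine stands between the handles, from 52 to 118 mm above the tips, 38 mm wide over its two flat edges (x = -19 to 19 mm; edges 14 mm thick in y). Gripping these edges along x, a quarter turn from the squeeze, carries the tweezers without moving the jaws.
- tips (a point): same point as the tweezers' origin. Jaw tips: 24 mm wide in x, 16 mm tall, 10 mm thick; gap between them 4 mm when shut, about 34 mm when fully open (then 54 mm over the outsides, and the tips 2 mm higher than when shut). Released on a key's 10 mm bar, they clamp it with about 8 N.
- jaw_left (a joint): opening angle of the tweezers' +y jaw: 0 shut, about 0.05 on a key's bar, 0.25 fully open (squeezed to the stop). Sprung towards shut.
- jaw_right (a joint): the same for the -y jaw; the two move together.
- stand: the tweezers' wooden holder, fixed: an open-topped box 46 mm (x) by 70 mm (y) outside, 36 mm tall, walls and floor 6 mm thick (pocket 34 x 58 mm, 30 mm deep: room to squeeze the tweezers fully open inside it when their x runs along the holder's x). Origin: centre of its underside.
- pad: the black rubber parts pad, fixed, 300 mm (x) by 220 mm (y), 3 mm thick. Origin: centre of its underside. It is on the left or on the right, the spray tray on the other side.
- tray: the spray tray, fixed: shallow open dark steel tray, 170 mm (x) by 240 mm (y) outside, 14 mm tall, walls and floor 4 mm thick. Origin: centre of its underside. Bare at the start.
- canister: white cleaner canister, fixed, 56 mm across, 150 mm tall with its cap, standing beyond the tray's +x side. Origin: centre of its underside.
- cap_top (a point): centre of the flat top (28 mm across) of the canister's black spray cap; it moves down with the cap.
- cap (a joint): how far the cap is pressed down, m: 0 up, 0.008 fully down; springs back when let go. Starts to move at 4 N, fully down at about 10.5 N.
- screwdriver: bystander, loose: a screwdriver about 170 mm long lying at the right side. Leave it alone.
- mallet: bystander, loose: a small mallet about 220 mm long lying at the left side. Leave it alone.
- brush: bystander, loose: a wooden brush about 180 mm long lying at the right side. Leave it alone.
- jar: bystander, loose: a small capped glass jar, 52 mm across and 55 mm tall, in the middle beyond the tweezers' holder. Leave it alone.
- dish: bystander, loose: a white ceramic dish 76 mm across, 22 mm tall. Leave it alone.
- phone: bystander, loose: a black phone, 150 x 75 x 9 mm. Leave it alone.
- cork_roll: bystander, loose: an upright cork roll, 40 mm across and 70 mm tall, at the left side. Leave it alone.
Mind the look-alikes: they are no part of the job. Leave any turquoise look-alike of the key_c alone.

How it is judged:
By the outcome, as a careful person would: the job done as asked, in the order asked, and still so for the second after the job is handed in, with the robot touching nothing.
Of key_a, key_b, key_c, key_d only 3 to 4 are there at a start; the rules pass over those that are not, and their reading is None.
At some moment in a run one of key_a, key_b, key_c, key_d may be knocked a few centimetres aside while the robot is not near it.
It also fails if it takes over 210 s, if anything falls off the work surface, if the arm or the gripper's body presses on something with over 40 N, if the wrist force passes 120 N, or if a joint passes its speed limit or range.

ROBOT

A 6-joint arm with a two-finger parallel gripper is mounted at the origin on the work surface. World frame = base frame: x ahead of the robot, y to its left, z up, the work surface at z = 0. Lengths are in mm, angles in rad, forces in N, time in s.
With the tool pointing down it reaches from about 300 to 875 mm from the base axis. Payload 6.4 kg.
Tool frame: the origin (TCP) lies between the finger pads; the fingertips stand ahead of it and the grasp point (between the pads) lies 3 mm ahead of it (manip.tip_extent is the z of the fingertips in the tool frame, in mm); z points along the fingers, y is the line along which they close (so a half turn about z gives the same grasp; the last joint's range is limited). The gripper opens to 85 mm and grips with 20 to 120 N. Pads are 22 mm wide; open, the fingers measure 114 mm over their backs; the gripper's body (76 mm by 85 mm) begins 54 mm behind the grasp point. The pads swing forward as they close: fully open they stand 13 mm farther back than shut.
Start: joints at [1.094, 0.181, 1.607, -0, 1.354, -0.206], TCP at [153.802, 554.064, 253.288] pointing down, gripper open.
Joint ranges: [-2.99, 2.99], [-0.89, 2.07], [0.3, 2.58], [-1.14, 4.28], [0, 2.63], [-3.12, 3.12]. Speed limits (rad/s): [2.57, 2.57, 3.01, 3.14, 3.14, 3.14].

INTERFACE

Orientations are given as a rotation vector (axis times angle).
In Python, from station import manip gives the robot as it stands.
- The arm moves only by the shell command python3 -m handwheel 'ROWS' [FORCE]. ROWS is a JSON object of lists of equal length, an entry for each row: "dp": the shift along the tool's x, y, z in units of 20 cm (1.0 is 20 cm), a list of three; "turn": the turn, a rotation vector about the tool's x, y, z in units of 60 degrees (1.0 is 60 degrees), a list of three; "claw": the closure, from 0 (fully open) to 1 (shut). In form: {"dp": [[dx, dy, dz], ...], "turn": [[rx, ry, rz], ...], "claw": [claw, ...]}. A call has 1 to 12 rows; each row shifts and turns the commanded pose from where the row before left it, along the tool's axes as they then stand; what a row does not reach is not made up. A row lasts 1/10 s, in which the tool goes at most 50 mm and 8.59 degrees, less where a joint would pass 70% of its speed; a pose out of reach is approached as far as the arm can. A call with a number of a shift or a turn outside -1 to 1 is refused whole. A call with a gripper value outside its range is refused whole. The fingers move at their own pace and stop on an object; FORCE is the grip in N (left out, the last holds). Time passes only in rows, so rows that do not move let the fingers close. It gives the time, the measured TCP pose, the force, the opening and the grip force at its end, in the units of the state.
- manip.get_state(): the state, without advancing time (a new reading comes with each control period).
- manip.camera(name): name is "scene" or "top"; returns (picture, depth): 384x512x3 uint8, red, green, blue; 384x512 float32, mm along the optical axis (not along the pixel's ray), 0 where there is no reading.
- manip.get_calibration(name): a dict with "fx", "fy", "cx", "cy" (pixels), "dist_coeffs" ([k1, k2, p1, p2, k3] as OpenCV has them; the pictures are not rectified), "pose" (4x4, takes a point from camera to world coordinates). Camera axes: x right, y up, looking along -z (the intrinsics and any distortion apply to the point x, -y, -z); pixel columns grow to the right and rows downward; lengths in mm; the calibration is good to about 2 mm. A picture is of the moment at which its call begins. get_calibration takes no time and is no camera call.
- manip.sign_off(): hands the job in; it is judged then, once.
The state is a dict: "time": time; "joint_positions": joint angles; "dq": joint speeds; "tau": joint torques, N m; "ee_pos": TCP position; "tool_rot": TCP orientation; "ft_force": force on the tool from outside, world axes, zero at the start; "moment": the same for the moment, N m; "opening": finger opening in mm; "grasp_force": force on a finger pad.
Only numpy, scipy, OpenCV 4.12 (cv2) and the standard library are available. Lean on these libraries where they do the work, as an engineer would, in place of code of your own. Each camera call takes 0.05 s, during which the arm holds its last target. There are 200 camera calls.

## Working session

There is one attempt and no reset: what is moved stays moved. The work goes in short steps, Python scripts to look and compute and a shell command to move; the robot and the scene stay as the last step left them, time stands still between calls to the robot, and variables do not carry over. Pictures are saved under pics/ and viewed, at most 14 in all, crops included, and the job is handed in when it is done.

```bash
ls; mkdir -p pics
cat > h.py <<'E'
import numpy as np, cv2
from scipy.spatial.transform import Rotation as R
from station import manip
def shot(n,save=None):
    im,d=manip.camera(n)
    if save: cv2.imwrite('pics/'+save,im[:,:,::-1])
    return im,d
def ray(n,uv):
    c=manip.get_calibration(n);K=np.array([[c['fx'],0,c['cx']],[0,c['fy'],c['cy']],[0,0,1.]])
    p=cv2.undistortPoints(np.array(uv,float).reshape(-1,1,2),K,np.array(c['dist_coeffs'],float))[:,0]
    T=np.array(c['pose']);d=np.c_[p[:,0],-p[:,1],-np.ones(len(p))]@T[:3,:3].T
    return T[:3,3],d
def plane(n,uv,z):
    o,d=ray(n,uv);return o+d*((z-o[2])/d[:,2])[:,None]
def deproj(n,uv,dep):
    o,d=ray(n,uv);return o+d*np.asarray(dep,float).reshape(-1,1)
E
python3 - <<'E'
from h import *
print(manip.get_state(),manip.tip_extent)
for n in('scene','top'):
    im,d=shot(n,n+'0.png'); np.savez(n+'0.npz',im=im,d=d); print(n,manip.get_calibration(n))
E
```

```text
pics
{'time': 0.0, 'joint_positions': array([ 1.09373444e+00,  1.81547706e-01,  1.60802206e+00, -3.94036235e-05,
        1.35381771e+00, -2.06272114e-01]), 'dq': array([-0.00156276, -0.00123042,  0.00134394,  0.001167  ,  0.00049096,
       -0.0007611 ]), 'tau': array([-1.14156835e-04, -4.44840539e+01, -3.51359510e+01, -9.41455050e-05,
        8.61432636e-03, -2.28115204e-05]), 'ee_pos': array([153.53876179, 553.5723078 , 252.3735938 ]), 'tool_rot': array([-4.23967500e-01, -3.11228186e+00,  2.67610704e-03]), 'ft_force': array([-0.73581836,  0.27180239,  0.05057711]), 'moment': array([-0.00562637, -0.00933153,  0.03907774]), 'grasp_force': 0.0, 'opening': 85.30867232921601} 22.0
scene {'fx': 474.25700773928787, 'fy': 474.25700773928787, 'cx': 256.5040485834781, 'cy': 188.28218872519255, 'dist_coeffs': array([-0.00590093,  0.        ,  0.        ,  0.        ,  0.        ]), 'pose': array([[-7.04121950e-01, -5.73546796e-01,  4.18636300e-01,
         1.04873345e+03],
       [ 7.09833346e-01, -5.53029639e-01,  4.36227967e-01,
         5.87416079e+02],
       [-1.86788709e-02,  6.04319692e-01,  7.96522950e-01,
         1.16805872e+03],
       [ 0.00000000e+00,  0.00000000e+00,  0.00000000e+00,
         1.00000000e+00]])}
top {'fx': 438.92310279835687, 'fy': 438.92310279835687, 'cx': 256.13566660457855, 'cy': 189.58543290367533, 'dist_coeffs': array([-0.13163586,  0.        ,  0.        ,  0.        ,  0.        ]), 'pose': array([[-2.11986427e-02,  9.97844639e-01, -6.21022831e-02,
         4.29256781e+02],
       [-9.99755704e-01, -2.07685427e-02,  7.56308718e-03,
         1.68838041e+01],
       [ 6.25701208e-03,  6.22474389e-02,  9.98041134e-01,
         1.40519078e+03],
       [ 0.00000000e+00,  0.00000000e+00,  0.00000000e+00,
         1.00000000e+00]])}
```

View pics/top0.png

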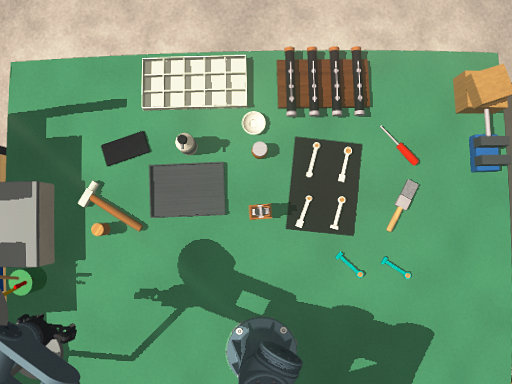

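View pics/scene0.png

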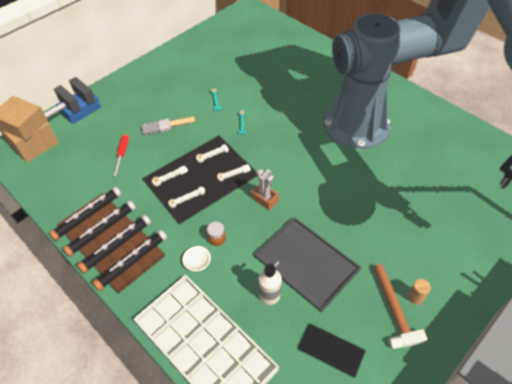

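```bash
cat >> h.py <<'E'
def keys(n,im,roi,z=14,thr=110):
    u0,v0,u1,v1=roi
    m=np.zeros(im.shape[:2],np.uint8);s=im[v0:v1,u0:u1].astype(int)
    m[v0:v1,u0:u1]=((s.min(2)>thr)&(s[:,:,1]-s[:,:,0]<15)).astype(np.uint8)
    k,l,st,c=cv2.connectedComponentsWithStats(m);out=[]
    for i in range(1,k):
        if st[i,4]<60: continue
        v,u=np.nonzero(l==i);P=plane(n,np.c_[u,v],z)[:,:2]
        w=np.linalg.svd(P-P.mean(0),full_matrices=False)[2][0]
        t=(P-P.mean(0))@w;e=np.array([t.min(),t.max()]);mid=P.mean(0)+w*e.mean()
        b=[np.abs((P-mid)[np.abs((P-mid)@w)<25]@[-w[1],w[0]]).max()]
        # width profile
        h=np.histogram(t-e.mean(),bins=np.linspace(-63,63,10))[0]
        out.append((c[i],mid,w,e[1]-e[0],h,l==i))
    return out
E
python3 - <<'E'
from h import *
big=[]
for n,roi in(('top',(287,138,362,235)),('scene',(145,138,258,220))):
    f=np.load(n+'0.npz');im,d=f['im'],f['d']
    for c,mid,w,L,h,m in keys(n,im,roi):
        v,u=np.nonzero(m);ok=d[v,u]>0
        z=deproj(n,np.c_[u,v][ok],d[v,u][ok])[:,2]
        print(n,c.round(1),mid.round(1),w.round(3),L.round(1),h,'z',np.percentile(z,[10,50,90]).round(1))
    u0,v0,u1,v1=roi;r=im[v0-5:v1+5,u0-30:u1+5][:,:,::-1];s=5;big.append(cv2.resize(r,None,fx=s,fy=s,interpolation=cv2.INTER_CUBIC))
cv2.imwrite('pics/a.png',big[0]);cv2.imwrite('pics/b.png',big[1])
def q(n,d,uv):
    uv=np.array(uv);return deproj(n,uv,[d[v,u] for u,v in uv]).round(1)
f=np.load('top0.npz');d=f['d']
print('tray rim/floor',q('top',d,[(151,190),(227,190),(188,164),(188,216),(188,190),(170,175),(205,205)]))
print('pad',q('top',d,[(325,185),(300,150),(345,225)]))
print('can',q('top',d,[(186,143),(182,138),(186,141)]))
P=[]
for v in range(196,226):
  for u in range(240,280):
    P.append((u,v))
X=q('top',d,P);
for lo,hi in((25,45),(45,100),(100,140)):
    Y=X[(X[:,2]>lo)&(X[:,2]<hi)];print(lo,len(Y),Y.min(0),Y.max(0),Y.mean(0))
E
```

```text
top [312.5 159.5] [ 610.3 -176.4] [-0.96   0.279] 115.5 [13 23 17 17 17 17 18 23 17] z [ 3.5 13.7 17.7]
top [344.2 164.8] [ 594.1 -279.1] [-0.969  0.246] 115.9 [16 16 19 15 15 16 16 28 21] z [ 8.7 14.2 17.8]
top [303.3 212. ] [ 445.  -143.3] [-0.929  0.371] 106.4 [ 7 22 19 16 18 18 22 30 10] z [ 5.3 12.8 18.2]
top [337.7 213.1] [ 438.6 -252.8] [-0.956  0.294] 107.9 [ 9 20 19 17 19 19 17 26 14] z [ 4.3 13.9 17.7]
scene [211.7 153. ] [ 440.2 -250.4] [ 0.957 -0.288] 112.0 [17 32 27 26 28 26 28 37 16] z [ 0.8 10.4 15.7]
scene [233.5 172.1] [ 447.  -141.6] [ 0.928 -0.373] 111.3 [15 35 31 28 27 29 30 36 13] z [ 0.5  9.5 15.3]
scene [169.1 175.4] [ 594.8 -277.3] [ 0.966 -0.259] 119.0 [22 35 31 28 29 29 30 41 25] z [ 1.3 10.5 15.9]
scene [186.2 196.7] [ 610.8 -174.7] [ 0.962 -0.272] 118.3 [22 37 30 29 32 30 30 38 29] z [ 0.8 10.9 16.2]
tray rim/floor [[521.7 343.1  10.5]
 [517.5  99.9  -3.3]
 [603.5 223.8   3.9]
 [436.4 225.9   2.8]
 [519.7 224.9   2.7]
 [569.5 283.    1.1]
 [470.4 170.2   8.4]]
pad [[ 526.6 -215.3    4.7]
 [ 642.8 -139.    -5.1]
 [ 396.7 -277.1    0. ]]
can [[652.3 212.4 117.9]
 [661.5 219.  150.9]
 [654.7 209.3 138. ]]
25 118 [422.8 -38.9  26.8] [469.3  30.2  41.9] [446.7440678   -4.11355932  35.36016949]
45 40 [434.5 -15.4  60.7] [459.3   5.8  99.3] [446.655   -4.96    79.5975]
100 98 [428.5 -29.1 100.8] [463.8  17.8 130.5] [445.86938776  -5.39081633 120.20510204]
```

View pics/a.png

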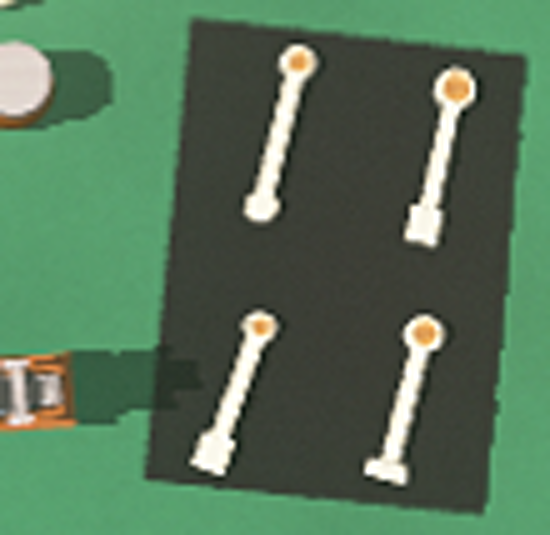

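View pics/b.png

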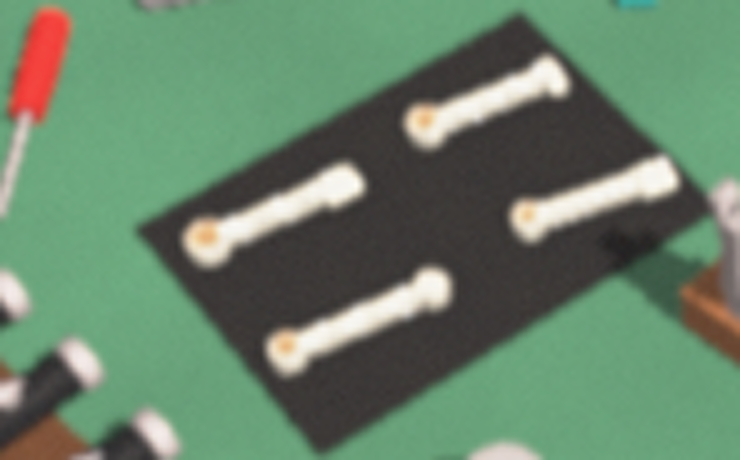

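The top view shows all four keys on the pad: b at (313,160), a at (346,163), d at (304,211) and c at (338,212), cups towards world +x. The tweezers and holder are at (260,212), the tray at (188,190) and the canister at (186,143). The two views agree to about 2 mm.

```bash
cat >> h.py <<'E'
def pose():
    s=manip.get_state();r=R.from_rotvec(s['tool_rot']);return np.array(s['ee_pos']),r,s
def go(p=None,yaw=None,dz=None):
    """plan: yaw = world direction (rad) of tool y line (mod pi); turn first, then shift; prints units"""
    e,r,s=pose();M=r.as_matrix()
    # desired frame, z down
    tilt=None
    if yaw is None:
        ty=M[:,1]*[1,1,0]
    else:
        c=[np.array([np.cos(yaw+k*np.pi),np.sin(yaw+k*np.pi),0]) for k in(0,1)]
        ty=max(c,key=lambda a:a@M[:,1])
    ty=ty/np.linalg.norm(ty);z=np.array([0,0,-1.]);D=np.c_[np.cross(ty,z),ty,z]
    rv=(r.inv()*R.from_matrix(D)).as_rotvec()/(np.pi/3)
    print('TCP',e.round(1),'yaw_y',np.degrees(np.arctan2(M[1,1],M[0,1])).round(1),'turn tot',rv.round(3),'q',s['joint_positions'].round(2),'t',round(s['time'],1),'open',round(float(s['opening']),1),'F',s['ft_force'].round(1),'g',round(float(s['grasp_force']),1))
    if p is not None: print('dp tot',(D.T@(np.array(p)-e)/200).round(4),'world',(np.array(p)-e).round(1))
E
python3 - <<'E'
from h import *
Z={n:np.load(n+'0.npz') for n in('top','scene')}
im=Z['top']['im'].astype(int);d=Z['top']['d']
def rect(n,m,z):
    v,u=np.nonzero(m);P=plane(n,np.c_[u,v],z)[:,:2].astype(np.float32)
    return cv2.minAreaRect(P)
def roi(n,b):
    m=np.zeros(Z[n]['im'].shape[:2],bool);m[b[1]:b[3],b[0]:b[2]]=1;return m
def biggest(m):
    k,l,st,c=cv2.connectedComponentsWithStats(m.astype(np.uint8));i=1+np.argmax(st[1:,4]);return l==i
for n,b in(('top',(243,200,278,222)),('scene',(250,165,280,212))):
    i=Z[n]['im'].astype(int);m=biggest(roi(n,b)&(i[:,:,0]-i[:,:,1]>20));print(n,'holder',rect(n,m,36))
    v,u=np.nonzero(m);print(u.min(),u.max(),v.min(),v.max())
    mg=roi(n,b)&(np.ptp(i,axis=2)<25)&(i.min(2)>90);print('grey',rect(n,mg,117),np.argwhere(mg).min(0),np.argwhere(mg).max(0))
for n,b in(('top',(140,155,235,225)),('scene',(245,210,365,315))):
    i=Z[n]['im'].astype(int);m=biggest(roi(n,b)&(np.ptp(i,axis=2)<30)&(i.max(2)<115));print(n,'tray',rect(n,m,14))
    m=roi(n,(283,130,365,240) if n=='top' else(140,130,262,225))&(np.ptp(i,axis=2)<20)&(i.max(2)<80)
    print('pad',rect(n,biggest(m),3))
for n,b in(('top',(172,128,200,158)),('scene',(255,255,290,285))):
    i=Z[n]['im'].astype(int);m=biggest(roi(n,b)&(i.max(2)<75));print(n,'cap',rect(n,m,150),np.argwhere(m).mean(0))
a=[cv2.resize(Z['top']['im'][120:235,165:285,::-1],None,fx=4,fy=4,interpolation=cv2.INTER_CUBIC),
cv2.resize(Z['scene']['im'][160:310,245:295,::-1],None,fx=4,fy=4,interpolation=cv2.INTER_CUBIC)]
o=np.zeros((600,690,3),np.uint8);o[:460,:480]=a[0];o[:600,485:685]=a[1];cv2.imwrite('pics/c.png',o)
go([446,-5,190],np.pi/2)
E
```

```text
top holder ((446.461669921875, -3.233470916748047), (45.166656494140625, 67.4552993774414), 3.167823314666748)
249 271 204 219
grey ((446.2728576660156, -2.8819580078125), (45.443973541259766, 34.65009307861328), 65.58197021484375) [205 252] [217 268]
scene holder ((455.35040283203125, 3.086139678955078), (59.800682067871094, 83.13505554199219), 3.956289291381836)
251 278 186 209
grey ((459.6374206542969, 7.0399322509765625), (125.08229064941406, 52.440887451171875), 64.61409759521484) [166 250] [198 273]
top tray ((521.0798950195312, 227.21051025390625), (170.20867919921875, 240.96466064453125), 1.088943600654602)
pad ((524.2058715820312, -212.40724182128906), (218.90521240234375, 297.9486083984375), 82.77954864501953)
scene tray ((534.958984375, 226.8965301513672), (191.63131713867188, 244.10328674316406), 1.1868128776550293)
pad ((526.841064453125, -211.16969299316406), (217.05625915527344, 293.693115234375), 82.39071655273438)
top cap ((658.7310180664062, 219.16302490234375), (23.359079360961914, 23.768003463745117), 89.62489318847656) [139.01492537 182.1641791 ]
scene cap ((664.6157836914062, 223.2800750732422), (29.156145095825195, 21.495487213134766), 44.14999771118164) [269.54639175 269.28865979]
TCP [153.6 553.6 252.5] yaw_y 74.5 turn tot [-0.001 -0.    -0.259] q [ 1.09  0.18  1.61 -0.    1.35 -0.21] t 0.1 open 85.6 F [-0.3 -0.8 -0.3] g 0.0
dp tot [-1.462  -2.7932  0.3123] world [ 292.4 -558.6  -62.5]
```

View pics/c.png

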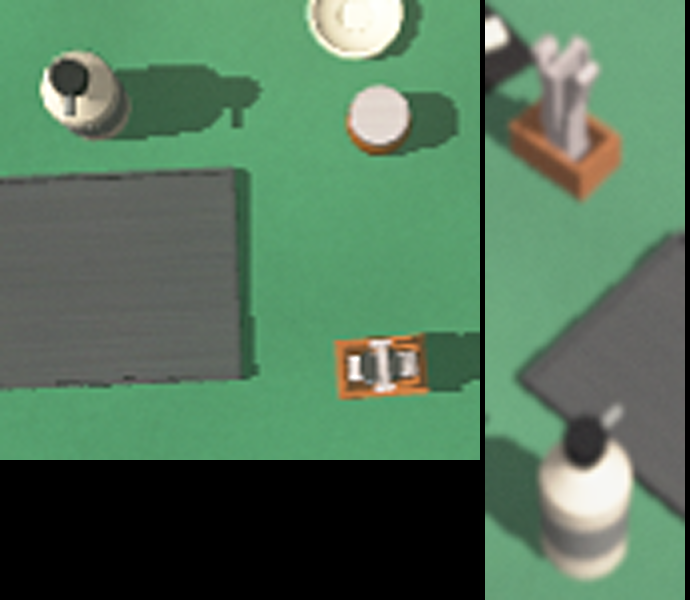

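The crop shows the holder turned about 3.5° with its centre near (446,-4), and the cap top at about (659,220). Moving now: turn first, then travel.

```bash
python3 -m handwheel '{"dp":[[0,0,0],[0,0,0],[0,0,0]],"turn":[[0,0,-0.106],[0,0,-0.106],[0,0,-0.106]],"claw":[0,0,0]}' 40
python3 - <<'E'
from h import *
go([446.3,-4,200],np.radians(93.5))
print(plane('top',[(260.5,205.7),(260.5,218)],117))
E
```

```text
time: 0.4
ee_pos: [153.6, 553.8, 252.7]
tool_rot: [0.105, -3.139, 0.001]
ft_force: [0.1, -0.0, 0.5]
opening: 85.5
grasp_force: 0.0
TCP [153.6 553.8 252.7] yaw_y 93.8 turn tot [-0.001 -0.001  0.005] q [ 1.09  0.18  1.61 -0.    1.35 -0.54] t 0.4 open 85.5 F [ 0.1 -0.   0.5] g 0.0
dp tot [-1.2903 -2.873   0.2637] world [ 292.7 -557.8  -52.7]
[[461.77465145  -4.67891029 117.        ]
 [425.73083688  -3.89711403 117.        ]]
```

```bash
for i in 1 2; do python3 -m handwheel '{"dp":[[-0.08,-0.18,0.016],[-0.08,-0.18,0.016],[-0.08,-0.18,0.016],[-0.08,-0.18,0.016],[-0.08,-0.18,0.016],[-0.08,-0.18,0.016],[-0.08,-0.18,0.016],[-0.08,-0.18,0.016]],"turn":[[0,0,0],[0,0,0],[0,0,0],[0,0,0],[0,0,0],[0,0,0],[0,0,0],[0,0,0]],"claw":[0,0,0,0,0,0,0,0]}' | tail -0; done
python3 - <<'E'
from h import *
go([445.5,-4.2,107],np.radians(93.5))
E
```

```text
TCP [445.4  -6.5 201.8] yaw_y 93.5 turn tot [ 0.    -0.     0.001] q [-0.28 -0.06  1.97  0.    1.23 -1.91] t 2.0 open 85.4 F [-0.2 -0.4 -0.3] g 0.0
dp tot [-0.0012  0.0115  0.4739] world [  0.1   2.3 -94.8]Exception ignored on flushing sys.stdout:
BrokenPipeError: [Errno 32] Broken pipe
Exception ignored on flushing sys.stdout:
BrokenPipeError: [Errno 32] Broken pipe
```

```bash
python3 -m handwheel '{"dp":[[0,0.011,0.118],[0,0,0.118],[0,0,0.118],[0,0,0.118],[0,0,0],[0,0,0]],"turn":[[0,0,0],[0,0,0],[0,0,0],[0,0,0],[0,0,0],[0,0,0]],"claw":[0,0,0,0,0,0]}' 40; python3 -m handwheel '{"dp":[[0,0,0],[0,0,0],[0,0,0],[0,0,0],[0,0,0],[0,0,0],[0,0,0],[0,0,0],[0,0,0],[0,0,0]],"turn":[[0,0,0],[0,0,0],[0,0,0],[0,0,0],[0,0,0],[0,0,0],[0,0,0],[0,0,0],[0,0,0],[0,0,0]],"claw":[1,1,1,1,1,1,1,1,1,1]}' 40
python3 - <<'E'
from h import *
go([445.5,-4.2,107],np.radians(93.5))
E
```

```text
time: 2.6
ee_pos: [444.7, -2.6, 107.7]
tool_rot: [0.098, -3.139, -0.001]
ft_force: [0.3, -0.8, 0.1]
opening: 85.8
grasp_force: 0.0
time: 3.6
ee_pos: [447.2, -3.2, 109.9]
tool_rot: [-0.097, 3.135, -0.002]
ft_force: [-0.4, 0.7, 7.7]
opening: 20.7
grasp_force: 45.3
TCP [447.2  -3.2 109.9] yaw_y 93.6 turn tot [-0.001  0.005  0.001] q [-0.27  0.08  2.04  0.    1.01 -1.91] t 3.6 open 20.7 F [-0.4  0.7  7.7] g 45.3
dp tot [ 0.0089 -0.0044  0.0146] world [-1.7 -1.  -2.9]
```

```bash
python3 -m handwheel '{"dp":[[0,0,-0.05],[0,0,-0.1],[0,0,-0.1],[0,0,-0.1],[0,0,-0.05],[0,0,0],[0,0,0]],"turn":[[0,0,0],[0,0,0],[0,0,0],[0,0,0],[0,0,0],[0,0,0],[0,0,0]],"claw":[1,1,1,1,1,1,1]}' 40
python3 - <<'E'
from h import *
im,d=shot('scene');cv2.imwrite('pics/d.png',cv2.resize(im[70:230,180:360,::-1],None,fx=4,fy=3.7,interpolation=cv2.INTER_CUBIC))
t,dt=shot('top','top1.png')
for c,mid,w,L,h,m in keys('top',t,(287,138,362,235)): print(c.round(1),mid.round(1),w.round(3),L)
go([448.3,-143.4,200],np.radians(68.2))
E
```

```text
time: 4.3
ee_pos: [444.6, -2.6, 187.3]
tool_rot: [0.098, -3.14, -0.0]
ft_force: [-0.3, 1.2, -1.6]
opening: 20.7
grasp_force: 44.9
[312.4 159.4] [ 610.3 -176.4] [-0.96   0.279] 115.53229629126292
[344.2 165. ] [ 593.2 -279. ] [-0.968  0.249] 117.49837227449777
[303.  212.6] [ 444.9 -143. ] [-0.926  0.377] 106.81825772877832
[337.  215.3] [ 438.  -252.1] [-0.962  0.273] 107.54279500141229
TCP [444.2  -2.5 186.6] yaw_y 93.6 turn tot [ 0.    -0.002  0.423] q [-0.27 -0.04  1.99 -0.    1.2  -1.91] t 4.4 open 20.7 F [ 0.2 -0.4 -1.4] g 44.9
dp tot [-0.2807 -0.6464 -0.067 ] world [   4.1 -140.9   13.4]
```

View pics/d.png

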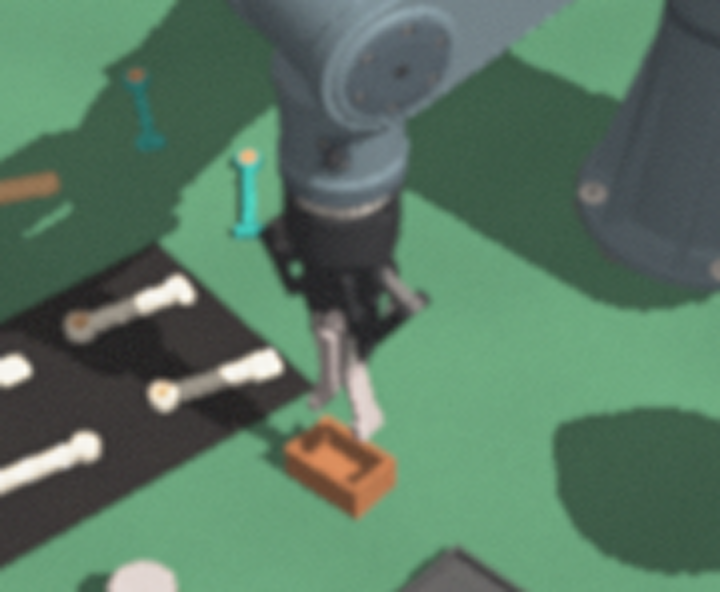

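The jaws are open, the tweezers hang upright and they have cleared the holder. Going to key_d.

```bash
python3 -m handwheel '{"dp":[[0,0,0],[0,0,0],[0,0,0],[-0.07,-0.162,0],[-0.07,-0.162,0],[-0.07,-0.162,0],[-0.07,-0.162,0],[0,0,0],[0,0,0]],"turn":[[0,0,0.141],[0,0,0.141],[0,0,0.141],[0,0,0],[0,0,0],[0,0,0],[0,0,0],[0,0,0],[0,0,0]],"claw":[1,1,1,1,1,1,1,1,1]}' 40 >/dev/null
python3 - <<'E'
from h import *
go([448.3,-143.3,109],np.radians(68.2))
print(plane('scene',[(271.2,188.4),(259.5,179.5)],84))
E
```

```text
TCP [ 448.1 -144.   186.6] yaw_y 68.1 turn tot [ 0.001 -0.002 -0.002] q [-0.56  0.02  1.93  0.    1.2  -1.75] t 5.3 open 20.4 F [-0.3  0.5 -1.7] g 44.9
dp tot [0.0004 0.0034 0.388 ] world [  0.2   0.7 -77.6]
[[450.02062864  24.35325203  84.        ]
 [450.14444075 -22.60016092  84.        ]]
```

```bash
python3 -m handwheel '{"dp":[[0,0.003,0.07],[0,0,0.08],[0,0,0.08],[0,0,0.07],[0,0,0.05],[0,0,0.038],[0,0,0],[0,0,0]],"turn":[[0,0,0],[0,0,0],[0,0,0],[0,0,0],[0,0,0],[0,0,0],[0,0,0],[0,0,0]],"claw":[1,1,1,1,1,1,1,1]}' 40
python3 - <<'E'
from h import *
im,d=shot('scene');cv2.imwrite('pics/e.png',cv2.resize(im[90:210,160:300,::-1],None,fx=5,fy=5,interpolation=cv2.INTER_CUBIC))
go([448.3,-143.3,109],np.radians(68.2))
E
```

```text
time: 6.1
ee_pos: [449.2, -143.1, 110.3]
tool_rot: [0.594, 3.085, -0.0]
ft_force: [0.8, 0.6, -1.1]
opening: 20.6
grasp_force: 44.9
TCP [ 449.4 -143.3  110.6] yaw_y 68.2 turn tot [-0.     0.001 -0.   ] q [-0.56  0.14  1.98  0.    1.02 -1.75] t 6.2 open 20.6 F [-0.8 -0.3 -1.4] g 44.9
dp tot [ 0.0054 -0.0019  0.0081] world [-1.1  0.  -1.6]
```

View pics/e.png

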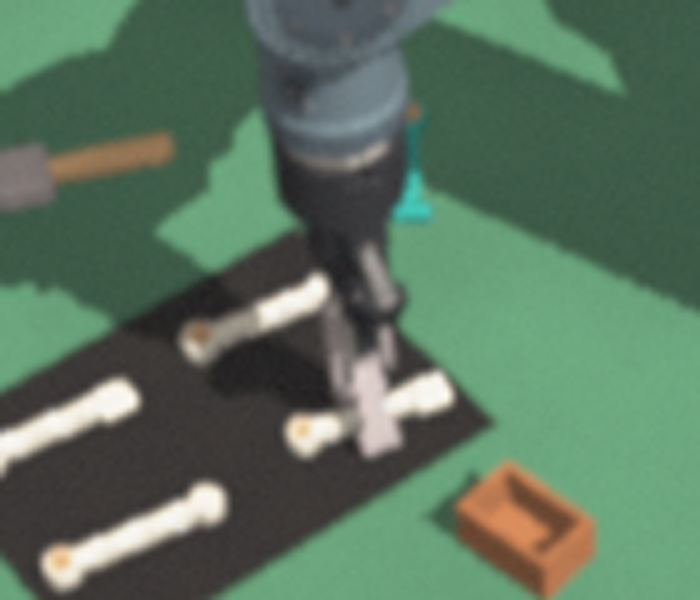

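The jaws straddle key_d's bar. Feeling for the pad.

```bash
for i in 1 2; do python3 -m handwheel '{"dp":[[0,0,0.01],[0,0,0]],"turn":[[0,0,0],[0,0,0]],"claw":[1,1]}' 40 | sed -n '2p;4p'; done
```

```text
ee_pos: [449.2, -143.4, 108.4]
ft_force: [-0.2, 0.4, -0.9]
ee_pos: [449.6, -143.7, 107.0]
ft_force: [-1.9, 0.4, 5.5]
```

```bash
python3 -m handwheel '{"dp":[[0,0,0],[0,0,0],[0,0,0],[0,0,0],[0,0,0],[0,0,0],[0,0,-0.06],[0,0,-0.08],[0,0,-0.08],[0,0,-0.08]],"turn":[[0,0,0],[0,0,0],[0,0,0],[0,0,0],[0,0,0],[0,0,0],[0,0,0],[0,0,0],[0,0,0],[0,0,0]],"claw":[0,0,0,0,0,0,0,0,0,0]}' 40; python3 -m handwheel '{"dp":[[0,0,0],[0,0,0],[0,0,0],[0,0,0],[0,0,0],[0,0,0],[0,0,0],[0,0,0],[0,0,0],[0,0,0],[0,0,0]],"turn":[[0,0,0.1364],[0,0,0.1364],[0,0,0.1364],[0,0,0.1364],[0,0,0.1364],[0,0,0.1364],[0,0,0.1364],[0,0,0.1364],[0,0,0.1364],[0,0,0.1364],[0,0,0.1364]],"claw":[0,0,0,0,0,0,0,0,0,0,0]}' >/dev/null
python3 - <<'E'
from h import *
im,d=shot('scene');cv2.imwrite('pics/f.png',cv2.resize(im[90:210,160:300,::-1],None,fx=5,fy=5,interpolation=cv2.INTER_CUBIC))
go([448.3,-143.3,101],np.radians(-21.8))
E
```

```text
time: 7.55
ee_pos: [449.2, -143.3, 167.6]
tool_rot: [0.594, 3.084, -0.0]
ft_force: [0.9, -0.4, -0.4]
opening: 85.4
grasp_force: 0.0
TCP [ 449.3 -143.4  167. ] yaw_y -22.6 turn tot [ 0.001  0.    -0.013] q [-0.56  0.05  1.94 -0.    1.15 -0.17] t 8.7 open 85.2 F [-0.7 -0.6 -0.1] g 0.0
dp tot [-0.0013 -0.0047  0.3302] world [ -1.    0.1 -66. ]
```

View pics/f.png

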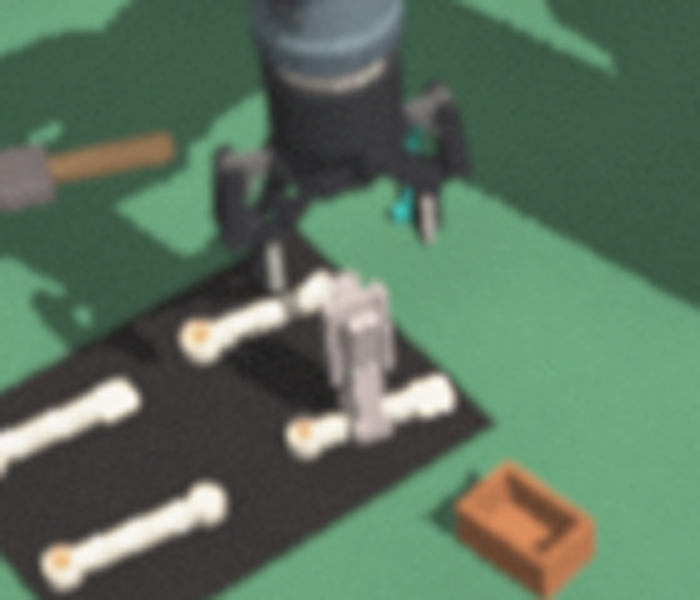

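The tweezers stand clamped on key_d. Gripping the spine and lifting.

```bash
python3 -m handwheel '{"dp":[[0,-0.002,0.07],[0,0,0.09],[0,0,0.09],[0,0,0.08],[0,0,0],[0,0,0],[0,0,0],[0,0,0],[0,0,0],[0,0,0],[0,0,0],[0,0,0]],"turn":[[0,0,-0.012],[0,0,0],[0,0,0],[0,0,0],[0,0,0],[0,0,0],[0,0,0],[0,0,0],[0,0,0],[0,0,0],[0,0,0],[0,0,0]],"claw":[0,0,0,0,0,1,1,1,1,1,1,1]}' 60; python3 -m handwheel '{"dp":[[0,0,-0.03],[0,0,-0.06],[0,0,-0.1],[0,0,-0.1],[0,0,-0.1],[0,0,-0.06],[0,0,0],[0,0,0]],"turn":[[0,0,0],[0,0,0],[0,0,0],[0,0,0],[0,0,0],[0,0,0],[0,0,0],[0,0,0]],"claw":[1,1,1,1,1,1,1,1]}' 60
python3 - <<'E'
from h import *
c=np.array([521,226.5,0]);yt=np.radians(1.1)
for o in(-75,-25,25,75): print(o,(c+o*np.array([-np.sin(yt),np.cos(yt),0])).round(1))
im,d=shot('scene','scene2.png')
go([521,151,190],np.radians(1.1))
E
```

```text
time: 9.9
ee_pos: [449.2, -143.5, 101.0]
tool_rot: [2.59, 1.776, 0.001]
ft_force: [-0.9, 0.8, 6.4]
opening: 37.3
grasp_force: 60.6
time: 10.7
ee_pos: [448.5, -143.0, 189.8]
tool_rot: [-2.591, -1.777, 0.0]
ft_force: [0.2, -0.8, -2.1]
opening: 37.2
grasp_force: 60.0
-75 [522.4 151.5   0. ]
-25 [521.5 201.5   0. ]
25 [520.5 251.5   0. ]
75 [519.6 301.5   0. ]
TCP [ 448.1 -142.8  189.3] yaw_y -21.1 turn tot [-0.001 -0.    -0.37 ] q [-0.56  0.02  1.92 -0.    1.2  -0.19] t 10.8 open 37.5 F [-0.1 -0.5 -1.7] g 60.0
dp tot [ 1.4616  0.3925 -0.0036] world [ 72.9 293.8   0.7]
```

```bash
python3 -m handwheel '{"dp":[[0,0,0],[0,0,0],[0,0,0],[0.09,0.024,0],[0.183,0.049,0],[0.183,0.049,0],[0.183,0.049,0],[0.183,0.049,0],[0.183,0.049,0],[0.183,0.049,0],[0.183,0.049,0],[0.09,0.024,0]],"turn":[[0,0,-0.123],[0,0,-0.123],[0,0,-0.123],[0,0,0],[0,0,0],[0,0,0],[0,0,0],[0,0,0],[0,0,0],[0,0,0],[0,0,0],[0,0,0]],"claw":[1,1,1,1,1,1,1,1,1,1,1,1]}' 60
python3 - <<'E'
from h import *
im,d=shot('scene');cv2.imwrite('pics/g.png',cv2.resize(im[120:300,240:400,::-1],None,fx=3.3,fy=3.3,interpolation=cv2.INTER_CUBIC))
go([522,151.5,106],np.radians(1.1))
E
```

```text
time: 11.95
ee_pos: [521.0, 153.1, 188.5]
tool_rot: [-2.198, -2.242, 0.002]
ft_force: [-0.3, -1.1, -1.5]
opening: 37.2
grasp_force: 60.1
TCP [521.3 154.5 188.6] yaw_y 1.2 turn tot [-0.002 -0.002  0.001] q [0.07 0.18 1.75 0.   1.22 0.05] t 12.0 open 37.0 F [-1.2  0.1 -1.6] g 60.1
dp tot [-0.0153  0.0032  0.413 ] world [  0.7  -3.  -82.6]
```

View pics/g.png

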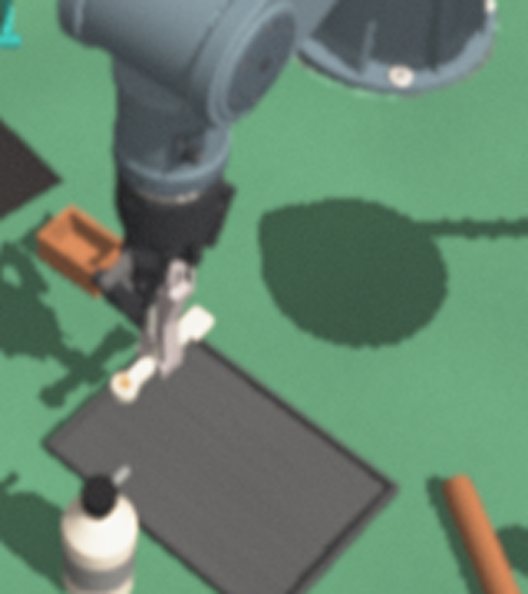

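Key_d is carried level above the tray. Lowering.

```bash
python3 -m handwheel '{"dp":[[-0.012,0.003,0.06],[0,0,0.08],[0,0,0.08],[0,0,0.08],[0,0,0.07],[0,0,0.04],[0,0,0],[0,0,0]],"turn":[[0,0,0],[0,0,0],[0,0,0],[0,0,0],[0,0,0],[0,0,0],[0,0,0],[0,0,0]],"claw":[1,1,1,1,1,1,1,1]}' 60|sed -n '2p;4p'; for i in 1 2 3; do python3 -m handwheel '{"dp":[[0,0,0.01],[0,0,0]],"turn":[[0,0,0],[0,0,0]],"claw":[1,1]}' 60 | sed -n '2p;4p'; done
```

```text
ee_pos: [522.5, 147.7, 108.2]
ft_force: [0.7, -0.1, -1.3]
ee_pos: [522.7, 148.1, 106.6]
ft_force: [0.9, -0.5, -0.4]
ee_pos: [522.3, 148.1, 104.2]
ft_force: [0.7, -0.6, -2.0]
ee_pos: [522.4, 148.1, 102.1]
ft_force: [0.1, -1.0, -2.0]
```

```bash
for i in 1 2; do python3 -m handwheel '{"dp":[[0,0,0.008],[0,0,0]],"turn":[[0,0,0],[0,0,0]],"claw":[1,1]}' 60 | sed -n '2p;4p'; done
```

```text
ee_pos: [522.7, 148.1, 101.2]
ft_force: [-1.1, -0.3, 3.4]
ee_pos: [523.0, 148.1, 100.4]
ft_force: [-4.2, -1.3, 10.6]
```

```bash
python3 -m handwheel '{"dp":[[0,0,0],[0,0,0],[0,0,0],[0,0,0],[0,0,0],[0,0,0],[0,0,-0.07],[0,0,-0.09],[0,0,-0.09],[0,0,-0.08],[0,0,0]],"turn":[[0,0,0],[0,0,0],[0,0,0],[0,0,0],[0,0,0],[0,0,0],[0,0,0],[0,0,0],[0,0,0],[0,0,0],[0,0,0]],"claw":[0,0,0,0,0,0,0,0,0,0,0]}' 60 >/dev/null; python3 -m handwheel '{"dp":[[0,0,0],[0,0,0],[0,0,0],[0,0,0],[0,0,0],[0,0,0],[0,0,0],[0,0,0],[0,0,0],[0,0,0],[0,0,0]],"turn":[[0,0,-0.1364],[0,0,-0.1364],[0,0,-0.1364],[0,0,-0.1364],[0,0,-0.1364],[0,0,-0.1364],[0,0,-0.1364],[0,0,-0.1364],[0,0,-0.1364],[0,0,-0.1364],[0,0,-0.1364]],"claw":[0,0,0,0,0,0,0,0,0,0,0]}' 40|sed -n '2p;5p'
python3 - <<'E'
from h import *
im,d=shot('scene');cv2.imwrite('pics/h.png',cv2.resize(im[120:300,240:400,::-1],None,fx=3.3,fy=3.3,interpolation=cv2.INTER_CUBIC))
go([522.5,148,105.5],np.radians(91.1))
E
```

```text
ee_pos: [521.9, 148.0, 164.4]
opening: 85.3
TCP [521.9 148.  164.4] yaw_y 91.8 turn tot [-0.    -0.001  0.011] q [ 0.06  0.21  1.77 -0.    1.17 -1.54] t 16.1 open 85.4 F [ 0.1  0.4 -0.4] g 0.0
dp tot [-2.900e-03 -2.000e-04  2.947e-01] world [  0.6  -0.  -58.9]
```

View pics/h.png

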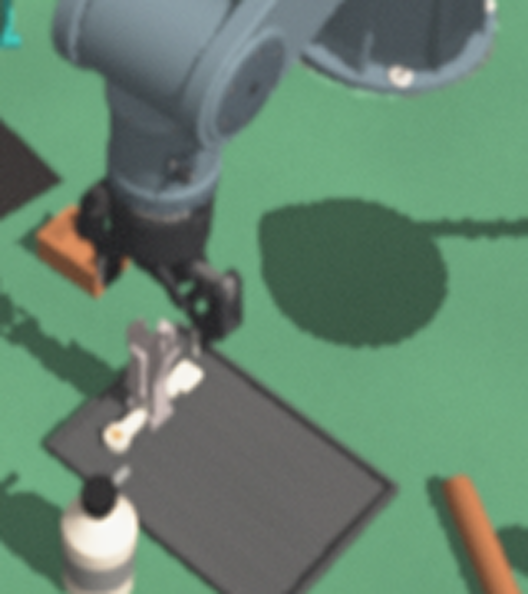

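The tweezers stand upright with key_d flat in the tray. Squeezing and lifting off.

```bash
python3 -m handwheel '{"dp":[[-0.003,0,0.06],[0,0,0.08],[0,0,0.08],[0,0,0.075],[0,0,0],[0,0,0]],"turn":[[0,0,0.011],[0,0,0],[0,0,0],[0,0,0],[0,0,0],[0,0,0]],"claw":[0,0,0,0,0,0]}' 40|sed -n '2p'; python3 -m handwheel '{"dp":[[0,0,0],[0,0,0],[0,0,0],[0,0,0],[0,0,0],[0,0,0],[0,0,0],[0,0,0],[0,0,0],[0,0,0]],"turn":[[0,0,0],[0,0,0],[0,0,0],[0,0,0],[0,0,0],[0,0,0],[0,0,0],[0,0,0],[0,0,0],[0,0,0]],"claw":[1,1,1,1,1,1,1,1,1,1]}' 40; python3 -m handwheel '{"dp":[[0,0,-0.03],[0,0,-0.06],[0,0,-0.1],[0,0,-0.12],[0,0,-0.1],[0,0,0],[0,0,0]],"turn":[[0,0,0],[0,0,0],[0,0,0],[0,0,0],[0,0,0],[0,0,0],[0,0,0]],"claw":[1,1,1,1,1,1,1]}' 40|sed -n '2,5p'
python3 - <<'E'
from h import *
im,d=shot('scene','i.png');t,_=shot('top','ti.png')
for c,mid,w,L,h,m in keys('top',t,(287,138,362,235))+keys('top',t,(148,160,230,220)): print(c.round(1),mid.round(1),w.round(3),L)
for c,mid,w,L,h,m in keys('scene',im,(145,138,258,220))+keys('scene',im,(250,215,360,300)): print(c.round(1),mid.round(1),w.round(3),L)
go([434.6,-250.1,190],np.radians(73.2))
E
```

```text
ee_pos: [522.6, 148.0, 105.3]
time: 17.65
ee_pos: [525.2, 147.8, 108.3]
tool_rot: [-0.011, 3.136, -0.001]
ft_force: [-0.3, -0.9, 8.1]
opening: 20.5
grasp_force: 45.7
ee_pos: [522.8, 148.1, 188.0]
tool_rot: [-0.011, 3.141, 0.0]
ft_force: [-0.4, -0.2, -2.4]
opening: 20.6
[312.6 158.7] [ 610.3 -176.4] [-0.962  0.274] 115.49334549357481
[344.5 163.7] [ 594.4 -279.3] [-0.97   0.245] 115.13008484410365
[337.4 213.5] [ 438.8 -252.2] [-0.962  0.275] 106.0669350681577
[211.2 153.3] [ 442.2 -250.4] [ 0.973 -0.233] 106.14790476471455
[166.7 176.4] [ 596.9 -278.1] [ 0.967 -0.253] 114.48159914035513
[184.1 197.7] [ 612.7 -175.1] [ 0.961 -0.276] 116.79034156115398
[287.3 237. ] [506.9 140.6] [0.959 0.283] 144.17395997887934
[271.  284.9] [641.  206.5] [0.708 0.706] 86.54007385606829
TCP [521.9 148.  186.6] yaw_y 90.4 turn tot [-0.    -0.002  0.286] q [ 0.06  0.18  1.75  0.    1.21 -1.52] t 18.4 open 20.6 F [ 0.3 -0.7 -1.5] g 45.2
dp tot [-0.1576 -2.0317 -0.0172] world [ -87.3 -398.1    3.4]
```

```bash
python3 -m handwheel '{"dp":[[0,0,0],[0,0,0],[-0.008,-0.101,-0.017],[-0.016,-0.203,0],[-0.016,-0.203,0],[-0.016,-0.203,0],[-0.016,-0.203,0],[-0.016,-0.203,0],[-0.016,-0.203,0],[-0.016,-0.203,0],[-0.016,-0.203,0],[-0.016,-0.203,0]],"turn":[[0,0,0.141],[0,0,0.142],[0,0,0],[0,0,0],[0,0,0],[0,0,0],[0,0,0],[0,0,0],[0,0,0],[0,0,0],[0,0,0],[0,0,0]],"claw":[1,1,1,1,1,1,1,1,1,1,1,1]}' 40 >/dev/null;  python3 -m handwheel '{"dp":[[-0.008,-0.101,0],[0,0,0],[0,0,0]],"turn":[[0,0,0],[0,0,0],[0,0,0]],"claw":[1,1,1]}' 40 >/dev/null;python3 - <<'E'
from h import *
im,d=shot('scene','j.png');t,_=shot('top','tj.png')
for n,i,r in (('top',t,(148,160,230,220)),('scene',im,(250,215,360,300))):
  for c,mid,w,L,h,m in keys(n,i,r,15): print(c.round(1),mid.round(1),w.round(3),L)
a=cv2.resize(im[90:300,150:370,::-1],None,fx=2.8,fy=2.8,interpolation=cv2.INTER_CUBIC);cv2.imwrite('pics/j2.png',a)
go([434.4,-250.3,111],np.radians(73.4))
E
```

```text
[211.4 190.9] [519.1 148.5] [-1. -0.] 105.35543825419734
[285.9 242.2] [520.6 149.1] [1.    0.005] 114.15566989275746
[271. 285.] [642.5 208.1] [0.699 0.715] 83.53036756067236
TCP [ 437.4 -248.7  190.4] yaw_y 73.4 turn tot [ 0.001 -0.002  0.001] q [-0.75  0.09  1.84  0.    1.21 -2.04] t 20.1 open 20.7 F [ 0.  -0.6 -1.3] g 45.2
dp tot [ 0.0122 -0.0122  0.3972] world [ -3.   -1.6 -79.4]
```

View pics/j2.png

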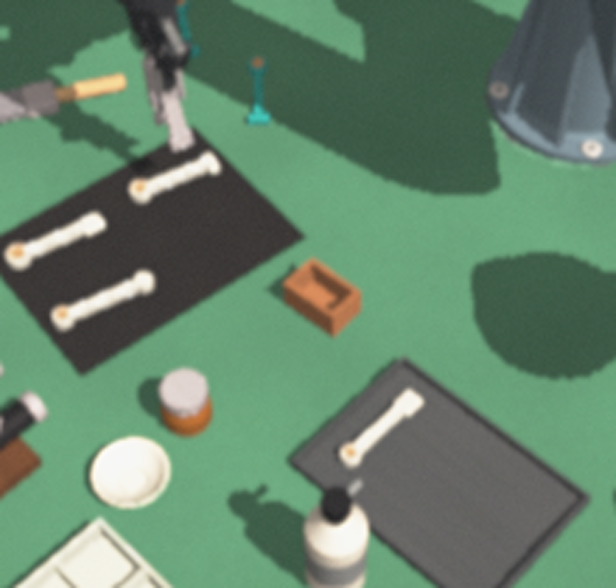

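Key_d lies straight in the tray. Key_c is next.

```bash
python3 -m handwheel '{"dp":[[0.01,-0.01,0.06],[0,0,0.08],[0,0,0.08],[0,0,0.08],[0,0,0.06],[0,0,0.04],[0,0,0],[0,0,0]],"turn":[[0,0,0],[0,0,0],[0,0,0],[0,0,0],[0,0,0],[0,0,0],[0,0,0],[0,0,0]],"claw":[1,1,1,1,1,1,1,1]}' 40|sed -n '2p;4p'; for i in 1 2; do python3 -m handwheel '{"dp":[[0,0,0.008],[0,0,0]],"turn":[[0,0,0],[0,0,0]],"claw":[1,1]}' 40 | sed -n '2p;4p'; done
```

```text
ee_pos: [435.4, -251.4, 111.5]
ft_force: [-0.8, 0.6, -1.3]
ee_pos: [435.5, -251.6, 110.2]
ft_force: [-0.5, 0.4, -0.4]
ee_pos: [435.2, -251.4, 108.2]
ft_force: [-0.6, 0.4, -1.3]
```

```bash
python3 -m handwheel '{"dp":[[0,0,0.009],[0,0,0]],"turn":[[0,0,0],[0,0,0]],"claw":[1,1]}' 40 | sed -n '2p;4p';  python3 -m handwheel '{"dp":[[0,0,0],[0,0,0],[0,0,0],[0,0,0],[0,0,0],[0,0,0],[0,0,-0.06],[0,0,-0.08],[0,0,-0.08],[0,0,-0.08]],"turn":[[0,0,0],[0,0,0],[0,0,0],[0,0,0],[0,0,0],[0,0,0],[0,0,0],[0,0,0],[0,0,0],[0,0,0]],"claw":[0,0,0,0,0,0,0,0,0,0]}' 40 >/dev/null; python3 -m handwheel '{"dp":[[0,0,0],[0,0,0],[0,0,0],[0,0,0],[0,0,0],[0,0,0],[0,0,0],[0,0,0],[0,0,0],[0,0,0],[0,0,0]],"turn":[[0,0,0.1364],[0,0,0.1364],[0,0,0.1364],[0,0,0.1364],[0,0,0.1364],[0,0,0.1364],[0,0,0.1364],[0,0,0.1364],[0,0,0.1364],[0,0,0.1364],[0,0,0.1364]],"claw":[0,0,0,0,0,0,0,0,0,0,0]}' >/dev/null
python3 - <<'E'
from h import *
im,d=shot('scene','k.png')
go([435.3,-251.4,101],np.radians(-16.6))
E
```

```text
ee_pos: [435.5, -251.6, 107.3]
ft_force: [-2.3, 1.7, 7.9]
TCP [ 435.3 -251.5  167.2] yaw_y -17.4 turn tot [ 0.001  0.    -0.013] q [-0.76  0.12  1.87  0.    1.16 -0.46] t 23.6 open 85.1 F [ 0.1 -0.6  0.1] g 0.0
dp tot [ 3.000e-04 -3.000e-04  3.312e-01] world [ -0.    0.1 -66.2]
```

```bash
python3 -m handwheel '{"dp":[[0,0,0.07],[0,0,0.09],[0,0,0.09],[0,0,0.08],[0,0,0],[0,0,0],[0,0,0],[0,0,0],[0,0,0],[0,0,0],[0,0,0],[0,0,0]],"turn":[[0,0,-0.012],[0,0,0],[0,0,0],[0,0,0],[0,0,0],[0,0,0],[0,0,0],[0,0,0],[0,0,0],[0,0,0],[0,0,0],[0,0,0]],"claw":[0,0,0,0,0,1,1,1,1,1,1,1]}' 60|sed -n '2p;4,6p'; python3 -m handwheel '{"dp":[[0,0,-0.03],[0,0,-0.06],[0,0,-0.1],[0,0,-0.1],[0,0,-0.1],[0,0,-0.06],[0,0,0],[0,0,0]],"turn":[[0,0,0],[0,0,0],[0,0,0],[0,0,0],[0,0,0],[0,0,0],[0,0,0],[0,0,0]],"claw":[1,1,1,1,1,1,1,1]}' 60
python3 - <<'E'
from h import *
im,d=shot('scene','l.png')
for c,mid,w,L,h,m in keys('scene',im,(145,120,258,220)): print(c.round(1),mid.round(1),w.round(3),L)
go([516,200,190],np.radians(1.1))
E
```

```text
ee_pos: [435.6, -251.8, 101.1]
ft_force: [-1.1, 0.8, 6.2]
opening: 37.3
grasp_force: 61.3
time: 25.6
ee_pos: [435.0, -251.1, 190.0]
tool_rot: [-2.507, -1.893, -0.0]
ft_force: [0.1, 0.2, -1.8]
opening: 37.3
grasp_force: 60.5
[163.7 124.7] [ 468.4 -465.9] [0.352 0.936] 44.104315387431626
[209.  131.9] [ 389.9 -327. ] [0.988 0.156] 122.92163762160183
[149.  127.6] [ 513.4 -489.6] [0.74  0.673] 56.914508526399146
[169.1 175.3] [ 594.8 -277.3] [ 0.966 -0.257] 118.97391790701965
[186.3 196.7] [ 610.8 -174.6] [ 0.963 -0.27 ] 118.30991977140198
TCP [ 434.7 -250.9  189.4] yaw_y -15.9 turn tot [-0.001 -0.001 -0.283] q [-0.76  0.09  1.85 -0.    1.21 -0.48] t 25.6 open 37.7 F [ 0.1 -0.3 -1. ] g 60.5
dp tot [ 2.2461  0.4499 -0.0031] world [ 81.3 450.9   0.6]
```

```bash
python3 -m handwheel '{"dp":[[0,0,0],[0,0,0]],"turn":[[0,0,-0.141],[0,0,-0.142]],"claw":[1,1]}' 60 >/dev/null; python3 -m handwheel '{"dp":[[0.102,0.0205,0],[0.204,0.041,0],[0.204,0.041,0],[0.204,0.041,0],[0.204,0.041,0],[0.204,0.041,0],[0.204,0.041,0],[0.204,0.041,0],[0.204,0.041,0],[0.204,0.041,0],[0.204,0.041,0],[0.102,0.0205,0]],"turn":[[0,0,0],[0,0,0],[0,0,0],[0,0,0],[0,0,0],[0,0,0],[0,0,0],[0,0,0],[0,0,0],[0,0,0],[0,0,0],[0,0,0]],"claw":[1,1,1,1,1,1,1,1,1,1,1,1]}' 60 >/dev/null; python3 -m handwheel '{"dp":[[0,0,0.06],[0,0,0.08],[0,0,0],[0,0,0]],"turn":[[0,0,0],[0,0,0],[0,0,0],[0,0,0]],"claw":[1,1,1,1]}' 60 >/dev/null
python3 - <<'E'
from h import *
im,d=shot('scene','m.png')
go([516,200,104],np.radians(1.1))
E
```

```text
TCP [516.7 198.3 161.9] yaw_y 1.0 turn tot [-0.001  0.    -0.001] q [ 0.15  0.23  1.74 -0.    1.17  0.13] t 27.5 open 37.5 F [ 0.7  0.5 -1.4] g 60.3
dp tot [ 0.0085 -0.0034  0.2895] world [ -0.7   1.7 -57.9]
```

```bash
python3 -m handwheel '{"dp":[[0.008,-0.003,0.07],[0,0,0.08],[0,0,0.08],[0,0,0.055],[0,0,0],[0,0,0]],"turn":[[0,0,0],[0,0,0],[0,0,0],[0,0,0],[0,0,0],[0,0,0]],"claw":[1,1,1,1,1,1]}' 60|sed -n '2p;4p'; for i in 1 2; do python3 -m handwheel '{"dp":[[0,0,0.008],[0,0,0]],"turn":[[0,0,0],[0,0,0]],"claw":[1,1]}' 60 | sed -n '2p;4p'; done
```

```text
ee_pos: [516.4, 200.6, 105.4]
ft_force: [0.4, 0.7, -0.5]
ee_pos: [516.7, 200.8, 104.3]
ft_force: [-1.0, -0.7, -1.7]
ee_pos: [516.3, 200.7, 102.2]
ft_force: [0.6, 0.3, -2.0]
```

Contact is just below. Pressing lightly, then regripping the handles.

```bash
python3 -m handwheel '{"dp":[[0,0,0.008],[0,0,0.004],[0,0,0]],"turn":[[0,0,0],[0,0,0],[0,0,0]],"claw":[1,1,1]}' 60 | sed -n '2p;4p'; python3 -m handwheel '{"dp":[[0,0,0],[0,0,0],[0,0,0],[0,0,0],[0,0,0],[0,0,0],[0,0,-0.07],[0,0,-0.09],[0,0,-0.09],[0,0,-0.08],[0,0,0]],"turn":[[0,0,0],[0,0,0],[0,0,0],[0,0,0],[0,0,0],[0,0,0],[0,0,0],[0,0,0],[0,0,0],[0,0,0],[0,0,0]],"claw":[0,0,0,0,0,0,0,0,0,0,0]}' 60 >/dev/null; python3 -m handwheel '{"dp":[[0,0,0],[0,0,0],[0,0,0],[0,0,0],[0,0,0],[0,0,0],[0,0,0],[0,0,0],[0,0,0],[0,0,0],[0,0,0]],"turn":[[0,0,-0.1364],[0,0,-0.1364],[0,0,-0.1364],[0,0,-0.1364],[0,0,-0.1364],[0,0,-0.1364],[0,0,-0.1364],[0,0,-0.1364],[0,0,-0.1364],[0,0,-0.1364],[0,0,-0.1364]],"claw":[0,0,0,0,0,0,0,0,0,0,0]}' 40|sed -n '2p;5p'
python3 - <<'E'
from h import *
im,d=shot('scene','n.png')
go([516.4,200.6,105.5],np.radians(91.1))
E
```

```text
ee_pos: [516.9, 200.7, 100.8]
ft_force: [-2.4, -0.8, 6.0]
ee_pos: [515.9, 200.6, 165.2]
opening: 85.3
TCP [515.9 200.6 165.2] yaw_y 91.8 turn tot [-0.    -0.001  0.012] q [ 0.16  0.23  1.74 -0.    1.17 -1.45] t 31.1 open 85.7 F [0.4 0.2 0.4] g 0.0
dp tot [-0.0025 -0.      0.2986] world [  0.5   0.  -59.7]
```

```bash
python3 -m handwheel '{"dp":[[-0.003,0,0.06],[0,0,0.08],[0,0,0.08],[0,0,0.078],[0,0,0],[0,0,0]],"turn":[[0,0,0.011],[0,0,0],[0,0,0],[0,0,0],[0,0,0],[0,0,0]],"claw":[0,0,0,0,0,0]}' 40|sed -n '2p'; python3 -m handwheel '{"dp":[[0,0,0],[0,0,0],[0,0,0],[0,0,0],[0,0,0],[0,0,0],[0,0,0],[0,0,0],[0,0,0],[0,0,0]],"turn":[[0,0,0],[0,0,0],[0,0,0],[0,0,0],[0,0,0],[0,0,0],[0,0,0],[0,0,0],[0,0,0],[0,0,0]],"claw":[1,1,1,1,1,1,1,1,1,1]}' 40; python3 -m handwheel '{"dp":[[0,0,-0.03],[0,0,-0.06],[0,0,-0.1],[0,0,-0.12],[0,0,-0.1],[0,0,0],[0,0,0]],"turn":[[0,0,0],[0,0,0],[0,0,0],[0,0,0],[0,0,0],[0,0,0],[0,0,0]],"claw":[1,1,1,1,1,1,1]}' 40|sed -n '2,5p'
python3 - <<'E'
from h import *
im,d=shot('scene','o.png');t,_=shot('top','to.png')
for c,mid,w,L,h,m in keys('top',t,(287,138,362,235)): print(c.round(1),mid.round(1),w.round(3),L)
for c,mid,w,L,h,m in keys('scene',im,(145,138,258,220)): print(c.round(1),mid.round(1),w.round(3),L)
go([610.4,-175.5,190],np.radians(74.2))
E
```

```text
ee_pos: [516.4, 200.6, 105.4]
time: 32.65
ee_pos: [518.8, 201.1, 108.4]
tool_rot: [-0.012, 3.137, 0.001]
ft_force: [-1.2, 0.8, 8.1]
opening: 20.2
grasp_force: 45.4
ee_pos: [516.8, 200.7, 188.2]
tool_rot: [-0.012, 3.141, 0.0]
ft_force: [1.0, 0.4, -1.3]
opening: 20.5
[312.6 158.8] [ 610.3 -176.3] [-0.961  0.276] 115.50921481501413
[344.5 164. ] [ 594.3 -279.5] [-0.97   0.243] 115.13830699586231
[167.5 175.9] [ 596.8 -278.6] [ 0.972 -0.236] 114.3877867342593
[184.3 197.6] [ 612.7 -175. ] [ 0.96  -0.279] 116.7848568894633
TCP [515.9 200.5 186.8] yaw_y 90.4 turn tot [-0.001 -0.002  0.271] q [ 0.16  0.2   1.72 -0.    1.22 -1.42] t 33.5 open 20.7 F [-0.3 -0.  -1.1] g 45.0
dp tot [-0.9666 -1.6803 -0.0162] world [  94.5 -376.     3.2]
```

```bash
python3 -m handwheel '{"dp":[[0,0,0],[0,0,0]],"turn":[[0,0,0.136],[0,0,0.136]],"claw":[1,1]}' 40 >/dev/null; python3 -m handwheel '{"dp":[[-0.048,-0.084,-0.016],[-0.097,-0.168,0],[-0.097,-0.168,0],[-0.097,-0.168,0],[-0.097,-0.168,0],[-0.097,-0.168,0],[-0.097,-0.168,0],[-0.097,-0.168,0],[-0.097,-0.168,0],[-0.097,-0.168,0],[-0.048,-0.084,0],[0,0,0]],"turn":[[0,0,0],[0,0,0],[0,0,0],[0,0,0],[0,0,0],[0,0,0],[0,0,0],[0,0,0],[0,0,0],[0,0,0],[0,0,0],[0,0,0]],"claw":[1,1,1,1,1,1,1,1,1,1,1,1]}' 40 >/dev/null; python3 -m handwheel '{"dp":[[0,0,0],[0,0,0]],"turn":[[0,0,0],[0,0,0]],"claw":[1,1]}' 40 >/dev/null
python3 - <<'E'
from h import *
im,d=shot('scene','p.png');t,_=shot('top','tp.png')
for n,i,r in (('top',t,(148,160,230,220)),('scene',im,(250,215,360,300)),('scene',im,(145,138,258,220))):
  for c,mid,w,L,h,m in keys(n,i,r,14): print(c.round(1),mid.round(1),w.round(3),L)
go([610.4,-175.5,111],np.radians(74.2))
E
```

```text
[193.9 190.5] [520.2 204.4] [-1.    -0.016] 105.8751702183713
[211.4 190.9] [519.2 148.6] [-1. -0.] 105.43122313183463
[285.9 242.2] [520.1 148.7] [1.    0.009] 114.31920933780691
[300.  254.7] [521.5 203.4] [1.   0.02] 116.61205512493811
[271. 285.] [642.2 207.8] [0.696 0.718] 83.60873579172119
[177.3 176.5] [ 593.4 -266.2] [ 0.758 -0.652] 124.30451000865872
[186.3 196.7] [ 610.8 -174.7] [ 0.963 -0.27 ] 118.30931715413234
TCP [ 611.2 -173.9  191.1] yaw_y 74.2 turn tot [ 0.    -0.001  0.   ] q [-0.46  0.37  1.5   0.    1.27 -1.76] t 35.1 open 20.5 F [-0.4 -0.2 -1.7] g 45.0
dp tot [ 0.0015 -0.0088  0.4006] world [ -0.8  -1.6 -80.1]
```

```bash
python3 -m handwheel '{"dp":[[0,-0.008,0.06],[0,0,0.08],[0,0,0.08],[0,0,0.08],[0,0,0.06],[0,0,0.045],[0,0,0],[0,0,0]],"turn":[[0,0,0],[0,0,0],[0,0,0],[0,0,0],[0,0,0],[0,0,0],[0,0,0],[0,0,0]],"claw":[1,1,1,1,1,1,1,1]}' 40|sed -n '2p;4p'; for i in 1 2; do python3 -m handwheel '{"dp":[[0,0,0.008],[0,0,0]],"turn":[[0,0,0],[0,0,0]],"claw":[1,1]}' 40 | sed -n '2p;4p'; done
```

```text
ee_pos: [611.1, -177.2, 110.4]
ft_force: [0.1, -0.2, -1.4]
ee_pos: [611.2, -177.2, 109.2]
ft_force: [-0.3, -0.4, -1.6]
ee_pos: [611.3, -177.3, 107.6]
ft_force: [-0.5, 0.4, 0.2]
```

```bash
python3 -m handwheel '{"dp":[[0,0,0.005],[0,0,0]],"turn":[[0,0,0],[0,0,0]],"claw":[1,1]}' 40 | sed -n '2p;4p';  python3 -m handwheel '{"dp":[[0,0,0],[0,0,0],[0,0,0],[0,0,0],[0,0,0],[0,0,0],[0,0,-0.06],[0,0,-0.08],[0,0,-0.08],[0,0,-0.08]],"turn":[[0,0,0],[0,0,0],[0,0,0],[0,0,0],[0,0,0],[0,0,0],[0,0,0],[0,0,0],[0,0,0],[0,0,0]],"claw":[0,0,0,0,0,0,0,0,0,0]}' 40 >/dev/null; python3 -m handwheel '{"dp":[[0,0,0],[0,0,0],[0,0,0],[0,0,0],[0,0,0],[0,0,0],[0,0,0],[0,0,0],[0,0,0],[0,0,0],[0,0,0]],"turn":[[0,0,0.1364],[0,0,0.1364],[0,0,0.1364],[0,0,0.1364],[0,0,0.1364],[0,0,0.1364],[0,0,0.1364],[0,0,0.1364],[0,0,0.1364],[0,0,0.1364],[0,0,0.1364]],"claw":[0,0,0,0,0,0,0,0,0,0,0]}' >/dev/null
python3 - <<'E'
from h import *
im,d=shot('scene','q.png')
go([610.8,-176.6,101],np.radians(-15.8))
E
```

```text
ee_pos: [611.4, -177.3, 107.4]
ft_force: [-1.8, 2.0, 6.6]
TCP [ 611.4 -177.3  167.8] yaw_y -16.6 turn tot [ 0.002  0.    -0.014] q [-0.47  0.4   1.52 -0.    1.23 -0.18] t 38.7 open 85.1 F [-0.9 -1.   0.6] g 0.0
dp tot [ 0.0024 -0.0037  0.3341] world [ -0.6   0.7 -66.8]
```

```bash
python3 -m handwheel '{"dp":[[0.002,-0.003,0.07],[0,0,0.09],[0,0,0.09],[0,0,0.084],[0,0,0],[0,0,0],[0,0,0],[0,0,0],[0,0,0],[0,0,0],[0,0,0],[0,0,0]],"turn":[[0,0,-0.012],[0,0,0],[0,0,0],[0,0,0],[0,0,0],[0,0,0],[0,0,0],[0,0,0],[0,0,0],[0,0,0],[0,0,0],[0,0,0]],"claw":[0,0,0,0,0,1,1,1,1,1,1,1]}' 60|sed -n '2p;4,6p'; python3 -m handwheel '{"dp":[[0,0,-0.03],[0,0,-0.06],[0,0,-0.1],[0,0,-0.1],[0,0,-0.1],[0,0,-0.06],[0,0,0],[0,0,0]],"turn":[[0,0,0],[0,0,0],[0,0,0],[0,0,0],[0,0,0],[0,0,0],[0,0,0],[0,0,0]],"claw":[1,1,1,1,1,1,1,1]}' 60
python3 - <<'E'
from h import *
im,d=shot('scene','r.png')
for c,mid,w,L,h,m in keys('scene',im,(145,120,258,220)): print(c.round(1),mid.round(1),w.round(3),L)
go([520.5,252,190],np.radians(1.1))
E
```

```text
ee_pos: [611.0, -176.8, 100.4]
ft_force: [-0.7, -0.4, 6.5]
opening: 37.1
grasp_force: 61.3
time: 40.7
ee_pos: [610.2, -176.4, 188.9]
tool_rot: [-2.495, -1.908, 0.0]
ft_force: [-0.4, -0.7, -2.2]
opening: 37.2
grasp_force: 60.5
[178.3 171.3] [ 561. -273.] [0.827 0.562] 164.95205570580072
TCP [ 609.8 -176.2  188.2] yaw_y -15.2 turn tot [-0.002 -0.001 -0.271] q [-0.47  0.37  1.5   0.    1.27 -0.2 ] t 40.8 open 37.5 F [-0.9  0.  -2.6] g 60.5
dp tot [ 2.1492 -0.4054 -0.009 ] world [-89.3 428.2   1.8]
```

```bash
python3 -m handwheel '{"dp":[[0,0,0],[0,0,0]],"turn":[[0,0,-0.136],[0,0,-0.136]],"claw":[1,1]}' 60 >/dev/null; python3 -m handwheel '{"dp":[[0.098,-0.0185,0],[0.195,-0.037,0],[0.195,-0.037,0],[0.195,-0.037,0],[0.195,-0.037,0],[0.195,-0.037,0],[0.195,-0.037,0],[0.195,-0.037,0],[0.195,-0.037,0],[0.195,-0.037,0],[0.195,-0.037,0],[0.098,-0.0185,0]],"turn":[[0,0,0],[0,0,0],[0,0,0],[0,0,0],[0,0,0],[0,0,0],[0,0,0],[0,0,0],[0,0,0],[0,0,0],[0,0,0],[0,0,0]],"claw":[1,1,1,1,1,1,1,1,1,1,1,1]}' 60 >/dev/null; python3 -m handwheel '{"dp":[[0,0,0.06],[0,0,0.08],[0,0,0],[0,0,0]],"turn":[[0,0,0],[0,0,0],[0,0,0],[0,0,0]],"claw":[1,1,1,1]}' 60 >/dev/null
python3 - <<'E'
from h import *
im,d=shot('scene','s.png')
go([520.5,252,104],np.radians(1.1))
E
```

```text
TCP [520.4 250.4 161.1] yaw_y 1.1 turn tot [-0.001  0.    -0.001] q [ 0.24  0.28  1.68 -0.    1.18  0.22] t 42.6 open 37.5 F [-0.8  0.3 -1.7] g 60.3
dp tot [0.008  0.0006 0.2853] world [  0.1   1.6 -57.1]
```

```bash
python3 -m handwheel '{"dp":[[0.01,0,0.07],[0,0,0.08],[0,0,0.08],[0,0,0.06],[0,0,0],[0,0,0]],"turn":[[0,0,0],[0,0,0],[0,0,0],[0,0,0],[0,0,0],[0,0,0]],"claw":[1,1,1,1,1,1]}' 60|sed -n '2p;4p'; for i in 1 2; do python3 -m handwheel '{"dp":[[0,0,0.008],[0,0,0]],"turn":[[0,0,0],[0,0,0]],"claw":[1,1]}' 60 | sed -n '2p;4p'; done
```

```text
ee_pos: [520.6, 252.9, 103.3]
ft_force: [0.3, -0.6, -1.8]
ee_pos: [520.9, 253.1, 102.2]
ft_force: [-0.5, -0.2, -1.7]
ee_pos: [520.7, 253.1, 100.4]
ft_force: [0.3, -0.3, -1.3]
```

```bash
python3 -m handwheel '{"dp":[[0,0,0.006],[0,0,0]],"turn":[[0,0,0],[0,0,0]],"claw":[1,1]}' 60 | sed -n '2p;4p'; python3 -m handwheel '{"dp":[[0,0,0],[0,0,0],[0,0,0],[0,0,0],[0,0,0],[0,0,0],[0,0,-0.07],[0,0,-0.09],[0,0,-0.09],[0,0,-0.08],[0,0,0]],"turn":[[0,0,0],[0,0,0],[0,0,0],[0,0,0],[0,0,0],[0,0,0],[0,0,0],[0,0,0],[0,0,0],[0,0,0],[0,0,0]],"claw":[0,0,0,0,0,0,0,0,0,0,0]}' 60 >/dev/null; python3 -m handwheel '{"dp":[[0,0,0],[0,0,0],[0,0,0],[0,0,0],[0,0,0],[0,0,0],[0,0,0],[0,0,0],[0,0,0],[0,0,0],[0,0,0]],"turn":[[0,0,-0.1364],[0,0,-0.1364],[0,0,-0.1364],[0,0,-0.1364],[0,0,-0.1364],[0,0,-0.1364],[0,0,-0.1364],[0,0,-0.1364],[0,0,-0.1364],[0,0,-0.1364],[0,0,-0.1364]],"claw":[0,0,0,0,0,0,0,0,0,0,0]}' 40|sed -n '2p;5p'
python3 - <<'E'
from h import *
im,d=shot('scene','u.png')
go([520.6,252.9,105.5],np.radians(91.1))
E
```

```text
ee_pos: [520.8, 253.2, 100.0]
ft_force: [-2.3, -0.5, 6.3]
ee_pos: [520.1, 252.9, 164.4]
opening: 85.0
TCP [520.1 252.9 164.4] yaw_y 91.9 turn tot [-0.    -0.001  0.013] q [ 0.25  0.28  1.67 -0.    1.19 -1.36] t 46.0 open 85.6 F [-0.5  0.1 -0.5] g 0.0
dp tot [-2.300e-03  1.000e-04  2.945e-01] world [  0.5   0.  -58.9]
```

```bash
python3 -m handwheel '{"dp":[[-0.002,0,0.06],[0,0,0.08],[0,0,0.08],[0,0,0.075],[0,0,0],[0,0,0]],"turn":[[0,0,0.012],[0,0,0],[0,0,0],[0,0,0],[0,0,0],[0,0,0]],"claw":[0,0,0,0,0,0]}' 40|sed -n '2p'; python3 -m handwheel '{"dp":[[0,0,0],[0,0,0],[0,0,0],[0,0,0],[0,0,0],[0,0,0],[0,0,0],[0,0,0],[0,0,0],[0,0,0]],"turn":[[0,0,0],[0,0,0],[0,0,0],[0,0,0],[0,0,0],[0,0,0],[0,0,0],[0,0,0],[0,0,0],[0,0,0]],"claw":[1,1,1,1,1,1,1,1,1,1]}' 40; python3 -m handwheel '{"dp":[[0,0,-0.03],[0,0,-0.06],[0,0,-0.1],[0,0,-0.12],[0,0,-0.1],[0,0,0],[0,0,0]],"turn":[[0,0,0],[0,0,0],[0,0,0],[0,0,0],[0,0,0],[0,0,0],[0,0,0]],"claw":[1,1,1,1,1,1,1]}' 40|sed -n '2,5p'
python3 - <<'E'
from h import *
im,d=shot('scene','v.png');t,_=shot('top','tv.png')
for c,mid,w,L,h,m in keys('top',t,(287,138,362,235)): print(c.round(1),mid.round(1),w.round(3),L)
for c,mid,w,L,h,m in keys('scene',im,(145,138,258,220)): print(c.round(1),mid.round(1),w.round(3),L)
go([594.5,-278.2,190],np.radians(75.6))
E
```

```text
ee_pos: [520.6, 252.9, 105.3]
time: 47.65
ee_pos: [522.9, 253.7, 108.3]
tool_rot: [-0.012, 3.137, 0.002]
ft_force: [-0.5, 0.5, 8.8]
opening: 20.9
grasp_force: 45.5
ee_pos: [520.8, 253.0, 188.1]
tool_rot: [-0.012, 3.141, 0.0]
ft_force: [0.0, 0.0, -2.3]
opening: 20.8
[344.2 165. ] [ 593.3 -278.9] [-0.969  0.247] 117.5165595835019
[169.1 175.4] [ 594.8 -277.3] [ 0.966 -0.259] 118.9778362104565
TCP [519.9 252.7 186.5] yaw_y 90.4 turn tot [-0.001 -0.002  0.247] q [ 0.25  0.26  1.66 -0.    1.23 -1.33] t 48.5 open 20.6 F [-0.2  1.  -1.7] g 45.0
dp tot [-1.0212 -2.4785 -0.0175] world [  74.6 -530.9    3.5]
```

```bash
python3 -m handwheel '{"dp":[[0,0,0],[0,0,0]],"turn":[[0,0,0.124],[0,0,0.124]],"claw":[1,1]}' 40 >/dev/null; python3 -m handwheel '{"dp":[[-0.039,-0.095,-0.017],[-0.0785,-0.19,0],[-0.0785,-0.19,0],[-0.0785,-0.19,0],[-0.0785,-0.19,0],[-0.0785,-0.19,0],[-0.0785,-0.19,0],[-0.0785,-0.19,0],[-0.0785,-0.19,0],[-0.0785,-0.19,0],[-0.0785,-0.19,0],[-0.0785,-0.19,0]],"turn":[[0,0,0],[0,0,0],[0,0,0],[0,0,0],[0,0,0],[0,0,0],[0,0,0],[0,0,0],[0,0,0],[0,0,0],[0,0,0],[0,0,0]],"claw":[1,1,1,1,1,1,1,1,1,1,1,1]}' 40 >/dev/null; python3 -m handwheel '{"dp":[[-0.0785,-0.19,0],[-0.039,-0.095,0],[0,0,0],[0,0,0],[0,0,0]],"turn":[[0,0,0],[0,0,0],[0,0,0],[0,0,0],[0,0,0]],"claw":[1,1,1,1,1]}' 40 >/dev/null
python3 - <<'E'
from h import *
im,d=shot('scene','w.png');t,_=shot('top','tw.png')
for n,i,r in (('top',t,(148,160,230,220)),('scene',im,(250,215,360,300)),('scene',im,(145,138,258,220))):
  for c,mid,w,L,h,m in keys(n,i,r,14): print(c.round(1),mid.round(1),w.round(3),L)
go([594.2,-278.1,110],np.radians(75.5))
E
```

```text
[177.9 189.8] [521.4 255.6] [-1.    -0.009] 118.20381466691072
[193.9 190.5] [520.2 204.4] [-1.    -0.016] 105.8751702183713
[211.4 190.9] [519.2 148.6] [-1. -0.] 105.43122313183463
[285.9 242.2] [520.1 148.7] [1.    0.009] 114.32213675589522
[299.9 254.7] [521.6 203.5] [1.    0.022] 116.53613401969241
[314.  266.8] [521.4 255.5] [1.    0.021] 125.23520939729721
[271.  284.9] [641.  206.7] [0.702 0.713] 86.53750317786752
[165.7 153.9] [ 546.5 -358. ] [-0.404 -0.915] 120.63199483304618
[169.1 175.4] [ 594.8 -277.3] [ 0.966 -0.259] 118.9778362104565
TCP [ 595.2 -274.8  190.9] yaw_y 75.7 turn tot [ 0.    -0.001  0.003] q [-0.61  0.41  1.44  0.    1.29 -1.93] t 50.5 open 20.5 F [-0.5  0.9 -1.1] g 45.0
dp tot [ 0.0008 -0.0173  0.4045] world [ -1.   -3.3 -80.9]
```

```bash
python3 -m handwheel '{"dp":[[0,-0.015,0.06],[0,0,0.08],[0,0,0.08],[0,0,0.08],[0,0,0.06],[0,0,0.045],[0,0,0],[0,0,0]],"turn":[[0,0,0],[0,0,0],[0,0,0],[0,0,0],[0,0,0],[0,0,0],[0,0,0],[0,0,0]],"claw":[1,1,1,1,1,1,1,1]}' 40|sed -n '2p;4p'; for i in 1 2; do python3 -m handwheel '{"dp":[[0,0,0.007],[0,0,0]],"turn":[[0,0,0],[0,0,0]],"claw":[1,1]}' 40 | sed -n '2p;4p'; done
```

```text
ee_pos: [594.7, -279.3, 110.4]
ft_force: [-0.5, -0.7, -1.8]
ee_pos: [594.8, -279.4, 109.4]
ft_force: [-1.2, -0.3, -1.6]
ee_pos: [594.6, -279.2, 107.6]
ft_force: [0.6, 0.8, -0.8]
```

```bash
python3 -m handwheel '{"dp":[[0,0,0.006],[0,0,0]],"turn":[[0,0,0],[0,0,0]],"claw":[1,1]}' 40 | sed -n '2p;4p';  python3 -m handwheel '{"dp":[[0,0,0],[0,0,0],[0,0,0],[0,0,0],[0,0,0],[0,0,0],[0,0,-0.06],[0,0,-0.08],[0,0,-0.08],[0,0,-0.08]],"turn":[[0,0,0],[0,0,0],[0,0,0],[0,0,0],[0,0,0],[0,0,0],[0,0,0],[0,0,0],[0,0,0],[0,0,0]],"claw":[0,0,0,0,0,0,0,0,0,0]}' 40 >/dev/null; python3 -m handwheel '{"dp":[[0,0,0],[0,0,0],[0,0,0],[0,0,0],[0,0,0],[0,0,0],[0,0,0],[0,0,0],[0,0,0],[0,0,0],[0,0,0]],"turn":[[0,0,0.1364],[0,0,0.1364],[0,0,0.1364],[0,0,0.1364],[0,0,0.1364],[0,0,0.1364],[0,0,0.1364],[0,0,0.1364],[0,0,0.1364],[0,0,0.1364],[0,0,0.1364]],"claw":[0,0,0,0,0,0,0,0,0,0,0]}' >/dev/null
python3 - <<'E'
from h import *
im,d=shot('scene','x.png')
go([594.6,-278.8,101],np.radians(-14.4))
E
```

```text
ee_pos: [594.8, -279.3, 107.4]
ft_force: [-1.8, 0.7, 4.9]
TCP [ 595.  -279.5  168. ] yaw_y -15.2 turn tot [ 0.002  0.001 -0.013] q [-0.62  0.44  1.46  0.    1.24 -0.35] t 54.0 open 84.9 F [-0.8  0.8  0.5] g 0.0
dp tot [ 0.0027 -0.0025  0.3351] world [ -0.4   0.7 -67. ]
```

```bash
python3 -m handwheel '{"dp":[[0.002,-0.002,0.07],[0,0,0.09],[0,0,0.09],[0,0,0.083],[0,0,0],[0,0,0],[0,0,0],[0,0,0],[0,0,0],[0,0,0],[0,0,0],[0,0,0]],"turn":[[0,0,-0.012],[0,0,0],[0,0,0],[0,0,0],[0,0,0],[0,0,0],[0,0,0],[0,0,0],[0,0,0],[0,0,0],[0,0,0],[0,0,0]],"claw":[0,0,0,0,0,1,1,1,1,1,1,1]}' 60|sed -n '2p;4,6p'; python3 -m handwheel '{"dp":[[0,0,-0.03],[0,0,-0.06],[0,0,-0.1],[0,0,-0.1],[0,0,-0.1],[0,0,-0.06],[0,0,0],[0,0,0]],"turn":[[0,0,0],[0,0,0],[0,0,0],[0,0,0],[0,0,0],[0,0,0],[0,0,0],[0,0,0]],"claw":[1,1,1,1,1,1,1,1]}' 60
python3 - <<'E'
from h import *
im,d=shot('scene','y.png')
for c,mid,w,L,h,m in keys('scene',im,(145,120,258,220)): print(c.round(1),mid.round(1),w.round(3),L)
go([519.5,303,190],np.radians(1.1))
E
```

```text
ee_pos: [594.7, -279.1, 100.8]
ft_force: [-1.0, -0.1, 5.9]
opening: 37.4
grasp_force: 61.1
time: 56.0
ee_pos: [594.0, -278.5, 189.3]
tool_rot: [-2.471, -1.939, 0.0]
ft_force: [-0.6, -0.4, -3.0]
opening: 37.2
grasp_force: 60.4
[182.8 121.6] [ 412.  -427.7] [-0.777  0.629] 51.60815204537232
[161.9 147.2] [ 530.8 -397.9] [0.573 0.819] 193.3621865080092
TCP [ 593.6 -278.3  188.5] yaw_y -13.7 turn tot [-0.002 -0.001 -0.247] q [-0.62  0.42  1.45 -0.    1.28 -0.38] t 56.0 open 37.2 F [-0.1 -1.1 -2.1] g 60.4
dp tot [ 2.9129 -0.3148 -0.0076] world [-74.1 581.3   1.5]
```

```bash
python3 -m handwheel '{"dp":[[0,0,0],[0,0,0]],"turn":[[0,0,-0.124],[0,0,-0.124]],"claw":[1,1]}' 60 >/dev/null; python3 -m handwheel '{"dp":[[0.097,-0.0105,0],[0.194,-0.021,0],[0.194,-0.021,0],[0.194,-0.021,0],[0.194,-0.021,0],[0.194,-0.021,0],[0.194,-0.021,0],[0.194,-0.021,0],[0.194,-0.021,0],[0.194,-0.021,0],[0.194,-0.021,0],[0.194,-0.021,0]],"turn":[[0,0,0],[0,0,0],[0,0,0],[0,0,0],[0,0,0],[0,0,0],[0,0,0],[0,0,0],[0,0,0],[0,0,0],[0,0,0],[0,0,0]],"claw":[1,1,1,1,1,1,1,1,1,1,1,1]}' 60 >/dev/null; python3 -m handwheel '{"dp":[[0.194,-0.021,0],[0.194,-0.021,0],[0.194,-0.021,0],[0.097,-0.0105,0],[0,0,0.06],[0,0,0.08],[0,0,0],[0,0,0]],"turn":[[0,0,0],[0,0,0],[0,0,0],[0,0,0],[0,0,0],[0,0,0],[0,0,0],[0,0,0]],"claw":[1,1,1,1,1,1,1,1]}' 60 >/dev/null
python3 - <<'E'
from h import *
im,d=shot('scene','z.png')
go([519.5,303,103],np.radians(1.1))
E
```

```text
TCP [519.7 300.9 161.1] yaw_y 1.0 turn tot [-0.001  0.    -0.001] q [ 0.33  0.33  1.62 -0.    1.19  0.31] t 58.3 open 37.2 F [-0.2 -0.2 -2. ] g 60.2
dp tot [ 0.0107 -0.0007  0.2907] world [ -0.2   2.1 -58.1]
```

```bash
python3 -m handwheel '{"dp":[[0.008,0,0.07],[0,0,0.08],[0,0,0.08],[0,0,0.062],[0,0,0],[0,0,0]],"turn":[[0,0,0],[0,0,0],[0,0,0],[0,0,0],[0,0,0],[0,0,0]],"claw":[1,1,1,1,1,1]}' 60|sed -n '2p;4p'; for i in 1 2; do python3 -m handwheel '{"dp":[[0,0,0.007],[0,0,0]],"turn":[[0,0,0],[0,0,0]],"claw":[1,1]}' 60 | sed -n '2p;4p'; done
```

```text
ee_pos: [519.3, 303.4, 102.2]
ft_force: [-0.4, -0.4, -2.1]
ee_pos: [519.7, 303.5, 101.6]
ft_force: [-0.8, -1.1, -1.4]
ee_pos: [519.7, 303.6, 100.5]
ft_force: [-0.1, -1.1, -1.6]
```

```bash
python3 -m handwheel '{"dp":[[0,0,0.007],[0,0,0]],"turn":[[0,0,0],[0,0,0]],"claw":[1,1]}' 60 | sed -n '2p;4p'; python3 -m handwheel '{"dp":[[0,0,0],[0,0,0],[0,0,0],[0,0,0],[0,0,0],[0,0,0],[0,0,-0.07],[0,0,-0.09],[0,0,-0.09],[0,0,-0.08],[0,0,0]],"turn":[[0,0,0],[0,0,0],[0,0,0],[0,0,0],[0,0,0],[0,0,0],[0,0,0],[0,0,0],[0,0,0],[0,0,0],[0,0,0]],"claw":[0,0,0,0,0,0,0,0,0,0,0]}' 60 >/dev/null; python3 -m handwheel '{"dp":[[0,0,0],[0,0,0],[0,0,0],[0,0,0],[0,0,0],[0,0,0],[0,0,0],[0,0,0],[0,0,0],[0,0,0],[0,0,0]],"turn":[[0,0,-0.1364],[0,0,-0.1364],[0,0,-0.1364],[0,0,-0.1364],[0,0,-0.1364],[0,0,-0.1364],[0,0,-0.1364],[0,0,-0.1364],[0,0,-0.1364],[0,0,-0.1364],[0,0,-0.1364]],"claw":[0,0,0,0,0,0,0,0,0,0,0]}' 40|sed -n '2p;5p'
python3 - <<'E'
from h import *
go([519.5,303.4,105.5],np.radians(91.1))
E
```

```text
ee_pos: [519.9, 303.7, 100.1]
ft_force: [-1.5, -0.5, 4.4]
ee_pos: [519.2, 303.4, 164.4]
opening: 85.5
TCP [519.2 303.4 164.4] yaw_y 91.5 turn tot [-0.    -0.001  0.007] q [ 0.33  0.33  1.61  0.    1.2  -1.27] t 61.7 open 85.5 F [ 0.6  0.3 -0.6] g 0.0
dp tot [-1.300e-03  1.000e-04  2.944e-01] world [  0.3   0.  -58.9]
```

```bash
python3 -m handwheel '{"dp":[[-0.001,0,0.06],[0,0,0.08],[0,0,0.08],[0,0,0.075],[0,0,0],[0,0,0]],"turn":[[0,0,0.007],[0,0,0],[0,0,0],[0,0,0],[0,0,0],[0,0,0]],"claw":[0,0,0,0,0,0]}' 40|sed -n '2p'; python3 -m handwheel '{"dp":[[0,0,0],[0,0,0],[0,0,0],[0,0,0],[0,0,0],[0,0,0],[0,0,0],[0,0,0],[0,0,0],[0,0,0]],"turn":[[0,0,0],[0,0,0],[0,0,0],[0,0,0],[0,0,0],[0,0,0],[0,0,0],[0,0,0],[0,0,0],[0,0,0]],"claw":[1,1,1,1,1,1,1,1,1,1]}' 40; python3 -m handwheel '{"dp":[[0,0,-0.03],[0,0,-0.06],[0,0,-0.1],[0,0,-0.12],[0,0,-0.1],[0,0,0],[0,0,0]],"turn":[[0,0,0],[0,0,0],[0,0,0],[0,0,0],[0,0,0],[0,0,0],[0,0,0]],"claw":[1,1,1,1,1,1,1]}' 40|sed -n '2,5p'
python3 - <<'E'
from h import *
im,d=shot('scene','aa.png')
go([445,-2.8,190],np.radians(93.5))
E
```

```text
ee_pos: [519.5, 303.4, 105.2]
time: 63.3
ee_pos: [521.8, 304.5, 108.6]
tool_rot: [-0.02, 3.136, 0.003]
ft_force: [0.8, 1.1, 6.9]
opening: 20.5
grasp_force: 45.5
ee_pos: [519.8, 303.5, 188.3]
tool_rot: [-0.02, 3.141, 0.0]
ft_force: [-0.4, -0.1, -1.7]
opening: 20.9
TCP [519.2 303.3 187.2] yaw_y 90.7 turn tot [-0.    -0.001 -0.046] q [ 0.33  0.3   1.6  -0.    1.24 -1.25] t 64.0 open 20.8 F [-1.3 -0.  -2.5] g 45.0
dp tot [ 0.4638 -1.505  -0.014 ] world [ -74.2 -306.1    2.8]
```

```bash
python3 -m handwheel '{"dp":[[0,0,0],[0.026,-0.084,-0.014],[0.0515,-0.167,0],[0.0515,-0.167,0],[0.0515,-0.167,0],[0.0515,-0.167,0],[0.0515,-0.167,0],[0.0515,-0.167,0],[0.0515,-0.167,0],[0.0515,-0.167,0],[0.026,-0.084,0],[0,0,0]],"turn":[[0,0,-0.046],[0,0,0],[0,0,0],[0,0,0],[0,0,0],[0,0,0],[0,0,0],[0,0,0],[0,0,0],[0,0,0],[0,0,0],[0,0,0]],"claw":[1,1,1,1,1,1,1,1,1,1,1,1]}' 40 >/dev/null; python3 -m handwheel '{"dp":[[0,0,0],[0,0,0],[0,0,0],[0,0,0]],"turn":[[0,0,0],[0,0,0],[0,0,0],[0,0,0]],"claw":[0.69,0.69,0.69,0.69]}' 40 |tail -2
python3 - <<'E'
from h import *
im,d=shot('scene','bb.png');t,_=shot('top','tbb.png')
for n,i,r in (('top',t,(148,160,230,220)),('scene',im,(250,215,360,300))):
  for c,mid,w,L,h,m in keys(n,i,r,14): print(c.round(1),mid.round(1),w.round(3),L)
go([445,-2.8,150],np.radians(93.5))
a=cv2.resize(im[90:300,200:370,::-1],None,fx=2.8,fy=2.8,interpolation=cv2.INTER_CUBIC);cv2.imwrite('pics/bb2.png',a)
E
```

```text
opening: 26.5
grasp_force: 10.3
[177.9 189.8] [521.4 255.6] [-1.    -0.009] 118.20381466691072
[162.2 190.5] [520.8 306.1] [-1.    -0.019] 115.58178153054689
[193.9 190.6] [520.2 204.5] [-1.    -0.011] 105.78561778819116
[211.4 191. ] [519.1 148.5] [-1.    -0.003] 105.54231835439398
[285.9 242.2] [520.1 148.7] [1.    0.007] 114.28966114364772
[300.  254.7] [521.5 203.5] [1.   0.02] 116.61164622576979
[314.  266.8] [521.4 255.5] [1.    0.022] 125.24951720758975
[328.5 278.8] [521.4 306.3] [1.    0.015] 121.85723957761006
[271.  284.9] [641.1 206.7] [0.701 0.713] 86.5367215910918
TCP [445.6  -1.8 190.8] yaw_y 93.6 turn tot [ 0.    -0.     0.001] q [-0.27 -0.05  1.98 -0.    1.21 -1.9 ] t 65.8 open 26.6 F [ 0.2 -0.7 -1.1] g 10.3
dp tot [ 0.0035 -0.0046  0.2042] world [ -0.6  -1.  -40.8]
```

View pics/bb2.png

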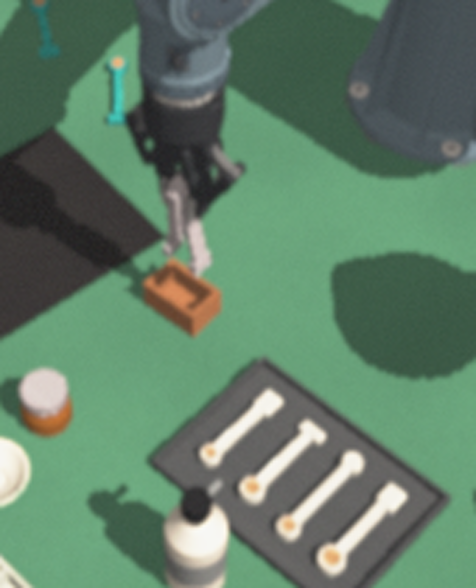

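All four keys lie in the tray, and the tweezers hang over the holder. Lowering them in.

```bash
python3 -m handwheel '{"dp":[[0.002,-0.003,0.05],[0,0,0.07],[0,0,0.07],[0,0,0.04],[0,0,0],[0,0,0]],"turn":[[0,0,0],[0,0,0],[0,0,0],[0,0,0],[0,0,0],[0,0,0]],"claw":[0.69,0.69,0.69,0.69,0.69,0.69]}' 40 |sed -n '2p;4,6p'
python3 - <<'E'
from h import *
go([445,-2.8,112],np.radians(93.5))
E
```

```text
ee_pos: [445.3, -3.0, 144.9]
ft_force: [-0.4, -0.0, -1.0]
opening: 27.0
grasp_force: 10.3
TCP [445.3  -3.  144.9] yaw_y 93.5 turn tot [ 0. -0.  0.] q [-0.27  0.02  2.02 -0.    1.1  -1.91] t 66.3 open 27.0 F [-0.4 -0.  -1. ] g 10.3
dp tot [0.0014 0.001  0.1644] world [ -0.3   0.2 -32.9]
```

```bash
for i in 1 2 3 4; do python3 -m handwheel '{"dp":[[0,0,0.02],[0,0,0.02],[0,0,0]],"turn":[[0,0,0],[0,0,0],[0,0,0]],"claw":[0.69,0.69,0.69]}' 40 |sed -n '2p;4p'; done
```

```text
ee_pos: [445.0, -2.9, 136.6]
ft_force: [0.1, -0.4, -0.5]
ee_pos: [444.8, -2.9, 128.2]
ft_force: [-0.2, 0.2, -1.7]
ee_pos: [444.7, -2.9, 120.2]
ft_force: [-0.4, -0.1, -1.2]
ee_pos: [444.8, -2.9, 112.2]
ft_force: [-0.0, 0.7, -1.2]
```

```bash
for i in 1 2 3; do python3 -m handwheel '{"dp":[[0,0,0.007],[0,0,0]],"turn":[[0,0,0],[0,0,0]],"claw":[0.69,0.69]}' 40 |sed -n '2p;4p'; done
```

```text
ee_pos: [445.2, -3.0, 111.4]
ft_force: [-0.1, -0.2, -1.0]
ee_pos: [445.8, -3.1, 110.6]
ft_force: [-0.0, -0.5, 1.9]
ee_pos: [446.8, -3.3, 110.1]
ft_force: [0.0, 0.7, 10.2]
```

```bash
python3 -m handwheel '{"dp":[[0,0,0],[0,0,0],[0,0,0],[0,0,0],[0,0,0],[0,0,0],[0,0,-0.06],[0,0,-0.1],[0,0,-0.15],[0,0,-0.15],[0,0,-0.15],[0,0,0]],"turn":[[0,0,0],[0,0,0],[0,0,0],[0,0,0],[0,0,0],[0,0,0],[0,0,0],[0,0,0],[0,0,0],[0,0,0],[0,0,0],[0,0,0]],"claw":[0,0,0,0,0,0,0,0,0,0,1,1]}' 40 |tail -2
python3 - <<'E'
from h import *
go([660,220,230],None)
im,d=shot('scene','cc.png')
i=im.astype(int);m=np.zeros(im.shape[:2],bool);m[150:215,245:285]=1
g=m&(np.ptp(i,axis=2)<25)&(i.min(2)>90);print(np.argwhere(g).min(0),np.argwhere(g).max(0),g.sum())
im0=np.load('scene0.npz')['im'].astype(int);g=m&(np.ptp(im0,axis=2)<25)&(im0.min(2)>90);print(np.argwhere(g).min(0),np.argwhere(g).max(0),g.sum())
E
```

```text
opening: 59.0
grasp_force: 0.0
TCP [447.9  -3.6 236.1] yaw_y 93.5 turn tot [-0.003  0.008  0.   ] q [-0.27 -0.1   1.94  0.    1.3  -1.91] t 69.3 open 59.0 F [ 0.5 -0.2  0.6] g 0.0
dp tot [-1.1271  1.0511  0.0303] world [212.1 223.6  -6.1]
[152 257] [198 274] 357
[163 245] [198 273] 369
```

```bash
python3 -m handwheel '{"dp":[[-0.07,0.066,0],[-0.141,0.1315,0],[-0.141,0.1315,0],[-0.141,0.1315,0],[-0.141,0.1315,0],[-0.141,0.1315,0],[-0.141,0.1315,0],[-0.141,0.1315,0],[-0.07,0.066,0],[0,0,0],[0,0,0],[0,0,0]],"turn":[[0,0,0],[0,0,0],[0,0,0],[0,0,0],[0,0,0],[0,0,0],[0,0,0],[0,0,0],[0,0,0],[0,0,0],[0,0,0],[0,0,0]],"claw":[1,1,1,1,1,1,1,1,1,1,1,1]}' 40 |tail -2
python3 - <<'E'
from h import *
go([660,220.5,178],None)
im,d=shot('scene','dd.png')
a=cv2.resize(im[140:300,230:350,::-1],None,fx=3.7,fy=3.7,interpolation=cv2.INTER_CUBIC);cv2.imwrite('pics/dd2.png',a)
E
```

```text
opening: 0.0
grasp_force: 0.0
TCP [656.4 220.  230. ] yaw_y 93.5 turn tot [-0.    -0.002 -0.   ] q [ 0.15  0.46  1.3  -0.    1.39 -1.48] t 70.6 open 0.0 F [-0.4 -0.4  0.4] g 0.0
dp tot [-0.018   0.0012  0.2599] world [  3.6   0.5 -52. ]
```

View pics/dd2.png

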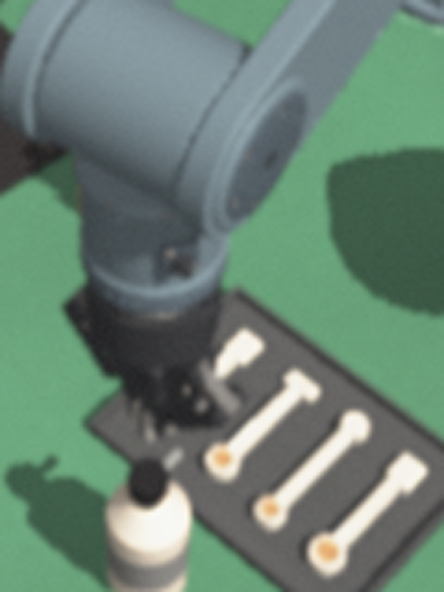

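```bash
python3 -m handwheel '{"dp":[[-0.016,0,0.06],[0,0,0.08],[0,0,0.08],[0,0,0.04],[0,0,0],[0,0,0]],"turn":[[0,0,0],[0,0,0],[0,0,0],[0,0,0],[0,0,0],[0,0,0]],"claw":[1,1,1,1,1,1]}' 40|sed -n '2p;4p'; for i in 1 2 3 4; do python3 -m handwheel '{"dp":[[0,0,0.01],[0,0,0.005],[0,0,0]],"turn":[[0,0,0],[0,0,0],[0,0,0]],"claw":[1,1,1]}' 40 |sed -n '2p;4p'; done
```

```text
ee_pos: [660.5, 221.1, 178.3]
ft_force: [-0.3, 0.2, 0.5]
ee_pos: [660.7, 221.1, 176.0]
ft_force: [-0.6, -0.2, -0.7]
ee_pos: [660.4, 221.1, 172.4]
ft_force: [-0.4, -0.1, 0.7]
ee_pos: [660.7, 221.1, 170.3]
ft_force: [-2.4, -0.9, 6.1]
ee_pos: [660.7, 221.1, 167.7]
ft_force: [-3.4, -0.6, 7.1]
```

```bash
for i in 1 2 3; do python3 -m handwheel '{"dp":[[0,0,0.01],[0,0,0]],"turn":[[0,0,0],[0,0,0]],"claw":[1,1]}' 40 |sed -n '2p;4p'; done
```

```text
ee_pos: [660.8, 221.1, 165.9]
ft_force: [-3.2, -0.8, 8.4]
ee_pos: [660.7, 221.2, 164.2]
ft_force: [-4.3, -0.8, 9.5]
ee_pos: [660.9, 221.2, 164.0]
ft_force: [-8.3, -1.7, 17.3]
```

```bash
python3 -m handwheel '{"dp":[[0,0,0.004],[0,0,0],[0,0,0]],"turn":[[0,0,0],[0,0,0],[0,0,0]],"claw":[1,1,1]}' 40 |sed -n '2p;4p'; python3 -m handwheel '{"dp":[[0,0,-0.05],[0,0,-0.1],[0,0,-0.15],[0,0,-0.15],[0,0.1,0],[0,0.2,0],[0,0.2,0],[0,0.1,0],[0,0,0],[0,0,0]],"turn":[[0,0,0],[0,0,0],[0,0,0],[0,0,0],[0,0,0],[0,0,0],[0,0,0],[0,0,0],[0,0,0],[0,0,0]],"claw":[1,1,1,1,1,1,1,1,1,1]}' 40
python3 - <<'E'
from h import *
im,d=shot('scene','ee.png');t,_=shot('top','tee.png')
a=cv2.resize(im[90:340,120:370,::-1],None,fx=2.3,fy=2.3,interpolation=cv2.INTER_CUBIC);cv2.imwrite('pics/ee2.png',a)
for n,i in (('top',t),('scene',im)):
  df=np.abs(i.astype(int)-np.load(n+'0.npz')['im']).max(2)
E
```

```text
ee_pos: [660.9, 221.2, 164.0]
ft_force: [-10.5, -2.3, 19.6]
time: 74.35
ee_pos: [652.9, 340.8, 248.9]
tool_rot: [0.097, -3.139, 0.002]
ft_force: [-0.1, 1.1, 0.2]
opening: 0.4
grasp_force: 0.0
```

View pics/ee2.png

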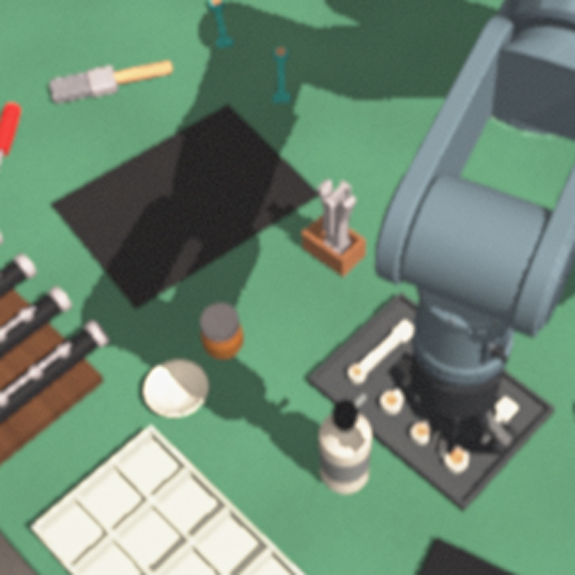

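The final picture shows the tweezers standing in the holder, around crop pixel (335,225), with the pad empty, the keys in the tray and the cap up. Everything else is in its place. Handing in.

```bash
python3 -c "
from station import manip
print(manip.sign_off())"
```

```text
the job is handed in; nothing more can be done
None
```

All four keys lie flat in the spray tray, the cap was pressed to its stop and came back up, the tweezers stand in their holder, and the job was handed in at about 74 s of the 210 s allowed.

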